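Stand the fallen bottles up in the bottle lane

TASK

Two brown bottles have fallen over in the white bottle lane. Stand each of them upright on a free blue spot, one bottle to a spot, in line with the standing bottles. They are glass: set them down gently, and leave the standing bottles where they are.

Things in the scene. Friction and masses are not known exactly. Their poses are not given: they have to be found in the camera images.
- large_bottle: fallen brown glass bottle with black cap, 50 mm diameter, 110 mm long, about 0.15 kg; its straight body reaches 74 mm from the underside, then shoulder, neck and cap, which are no place to grip. Origin: centre of the underside; its z axis runs from the underside to the cap. It lies on its side, roughly across the lane, cap to the robot's left.
- small_bottle: fallen brown glass bottle with white cap, 44 mm diameter, 100 mm long, about 0.06 kg; its straight body reaches 67 mm from the underside, then shoulder, neck and cap, which are no place to grip. Origin: centre of the underside; its z axis runs from the underside to the cap. It lies on its side, roughly across the lane, cap to the robot's right.
- spot_1: free blue printed spot, 64 mm diameter, flat on the lane's floor; origin at its centre on the floor (4 mm above the worktop). The free spots lie 100 mm (centre to centre) from the standing bottles on either side. A fallen bottle lies over each; which one is over which varies.
- spot_2: the other free blue spot, the same as spot_1
- lane: white shallow tray fixed to the worktop, 466 mm (its x, along the row, roughly away from the robot) by 170 mm (its y, across), floor 4 mm thick, rim 5 mm wide and 12 mm high all round. Origin: centre of its underside. Five blue spots in a row along its x at -200, -100, 0, 100, 200 mm on its centre line; bottles stand on the first, third and fifth.
- neighbour_1: standing brown bottle with white cap, 44 mm diameter, 100 mm high, origin at the centre of its underside; loose, on one of the outer or middle spots
- neighbour_2: another standing bottle like neighbour_1
- neighbour_3: another standing bottle like neighbour_1
Things that resemble listed ones, but are neither listed nor needed, are in the scene too. What is shaped like the small_bottle but purple or turquoise is not meant.

How it is judged:
By the outcome, as a careful person would: the job done as asked, in the order asked, and still so for the second after the job is handed in, with the robot touching nothing.
It also fails if it takes over 72 s, if anything falls off the work surface, if the arm or the gripper's body presses on something with over 40 N, if the wrist force passes 120 N, or if a joint passes its speed limit or range.

ROBOT

A 7-joint arm with a two-finger parallel gripper is mounted at the origin on the work surface; the furniture and walls round the work are solid. World frame = base frame: x ahead of the robot, y to its left, z up, the work surface at z = 0. Lengths are in m, angles in rad, forces in N, time in s.
With the tool pointing down it reaches from about 0.4 to 0.85 m from the base axis. Payload 4.5 kg.
Tool frame: the origin (TCP) lies on the mounting face of the last link; the fingertips stand 166 mm ahead of it and the grasp point (between the pads) lies 147 mm ahead of it; y points along the fingers, z is the direction in which the jaws open and shut, and the axes are right-handed (so a half turn about y gives the same grasp; the last joint's range is limited). The gripper opens to 88 mm and grips with 3 to 60 N. Pads are 18 mm wide; open, the fingers measure 123 mm over their backs; the gripper's body (75 mm by 187 mm) begins 45 mm behind the grasp point.
Start: joints at [1.241, 0.689, -0.195, 1.565, 0.157, 0.902, -0.215], TCP at [0.222, -0.584, 0.405] pointing down, gripper open.
Joint ranges: [-3.01, 3.01], [-0.46, 2.08], [-1.47, 1.51], [0.13, 2.56], [-1, 4.14], [0.04, 2.09], [-2.66, 2.66]. Speed limits (rad/s): [2.57, 2.57, 3.14, 3.14, 3.14, 3.14, 3.14].

INTERFACE

Orientations are given as a unit quaternion [x, y, z, w].
In Python, from plant import r gives the robot as it stands.
- The arm moves only by the tool arm_command, never from a script. Its argument "deltas" is a list of rows, each an object of numbers: "dx", "dy", "dz": the shift along the tool's x, y, z each as a share of 1000 mm, from -1 to 1; "wx", "wy", "wz": the turn, a rotation vector about the tool's x, y, z each as a share of 45 degrees, from -1 to 1. In form: [{"dx": .., "dy": .., "dz": .., "wx": .., "wy": .., "wz": ..}, ...]. A call has exactly 5 rows; each row is the pose to reach, as a shift and turn from the pose commanded when the call began, along the tool's axes at that moment; what a row does not reach only later rows make up. A row lasts 1/10 s, in which the tool goes at most 50 mm and 8.59 degrees, less where a joint would pass 70% of its speed; a pose out of reach is approached as far as the arm can. A call with a number of a shift or a turn outside -1 to 1 is refused whole. A call with a gripper value outside its range is refused whole. "claw" is the opening, from -1 (shut) to 1 (fully open), set as the call begins (left out, the last holds). The fingers move at their own pace and stop on an object; "grip_force" is the grip in N (left out, the last holds). Time passes only in rows, so rows that repeat a pose let the fingers close, or fill a call up. It gives the time, the measured TCP pose, the force and the opening at its end, in the units of the state.
- r.get_state(): the state, without advancing time (a new reading comes with each control period).
- r.snapshot(name): name is "scene" or "top"; returns the picture (384x512x3 uint8, red, green, blue); there is no depth.
- r.get_calibration(name): a dict with "vertical_fov" (degrees; the focal length in pixels is half the picture's height over the tangent of half this angle, whatever the lens; pixels are square), "cx", "cy" (the principal point, pixels), "R" (3x3) and "t" (3): a world point X has camera coordinates R X + t. Camera axes: x right, y down, z forward; pixel columns grow to the right and rows downward; lengths in m; the calibration is good to about 2 mm. A picture is of the moment at which its call begins. get_calibration takes no time and is no camera call.
- r.finish_job(): hands the job in, once; it reports no verdict.
The state is a dict: "clock": time; "q": joint angles; "qd": joint speeds; "joint_torque": joint torques, N m; "tool_pos": TCP position; "eef_rot": TCP orientation; "contact_force": force on the tool from outside, world axes, zero at the start; "moment": the same for the moment, N m; "opening": opening from 0.0 (shut) to 1.0 (fully open).
Only numpy, scipy, OpenCV 4.12 (cv2) and the standard library are available. Lean on these libraries where they do the work, as an engineer would, in place of code of your own. Each camera call takes 0.05 s, during which the arm holds its last target.

## Working session

There is one attempt and no reset: what is moved stays moved. The work goes in short steps, Python scripts to look and compute and a tool call to move; the robot and the scene stay as the last step left them, time stands still between calls to the robot, and variables do not carry over. Pictures are saved under pics/ and viewed, and the job is handed in when it is done.

Besides the shell and the picture viewer there is one more tool, called after "Emit:" in YAML: its name, and indented under it one key for each argument. arm_command: Moves the arm, as the interface text tells. Shift numbers are shares of 1000 mm and turn numbers shares of 45 degrees, none past 1 either way. Its arguments: {"type":"object","properties":{"deltas":{"type":"array","items":{"type":"object","properties":{"dx":{"type":"number","minimum":-1,"maximum":1},"dy":{"type":"number","minimum":-1,"maximum":1},"dz":{"type":"number","minimum":-1,"maximum":1},"wx":{"type":"number","minimum":-1,"maximum":1},"wy":{"type":"number","minimum":-1,"maximum":1},"wz":{"type":"number","minimum":-1,"maximum":1}}}},"claw":{"type":"number"},"grip_force":{"type":"number"}},"required":["deltas"]}

```bash
ls; mkdir -p pics
python3 - <<'E'
from plant import r
import cv2,numpy as np
np.set_printoptions(precision=4,suppress=True)
s=r.get_state()
for k in s: print(k,s[k])
for n in("scene","top"):
    im=r.snapshot(n); cv2.imwrite(f"pics/{n}0.png",im[:,:,::-1]); c=r.get_calibration(n); print(n,c)
E
```

```text
pics
clock 0.0
q [ 1.2408  0.69   -0.1945  1.5663  0.1573  0.9025 -0.2151]
qd [ 0.0018  0.0016 -0.0004  0.0014  0.0011  0.      0.0006]
joint_torque [  0.001  -52.7558  -1.2665 -15.3426  -0.0527   0.0067   0.0002]
tool_pos [ 0.2222 -0.5838  0.4039]
eef_rot [-0.1281  0.6961 -0.6948  0.1278]
contact_force [-0.0585 -0.5372 -0.5098]
moment [-0.0079 -0.0122  0.0542]
opening 1.0038667867396087
scene {'vertical_fov': 54.56466184326055, 'cx': 254.6501702559276, 'cy': 186.89157921594523, 'R': array([[-0.8059, -0.5916, -0.0223],
       [-0.3564,  0.5148, -0.7797],
       [ 0.4728, -0.6204, -0.6258]]), 't': array([0.4881, 0.11  , 0.9232])}
top {'vertical_fov': 53.15005037084293, 'cx': 252.74525622162935, 'cy': 194.38621968236936, 'R': array([[ 0.015 , -0.9998, -0.0134],
       [-0.9885, -0.0128, -0.1504],
       [ 0.1502,  0.0155, -0.9885]]), 't': array([0.1862, 0.444 , 0.897 ])}
```

View pics/scene0.png

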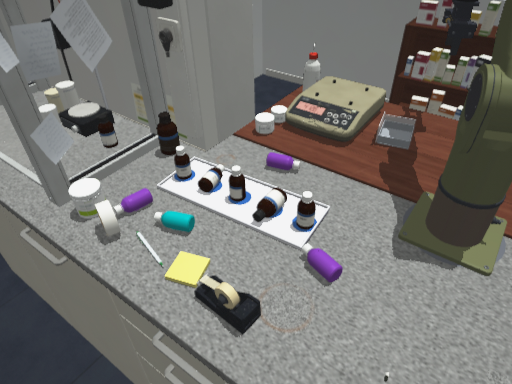

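View pics/top0.png

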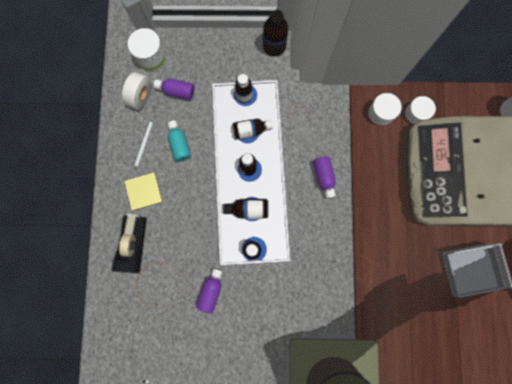

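Run:
```python
import cv2
im=cv2.imread('pics/top0.png')
cv2.imwrite('pics/top0c.png',cv2.resize(im[60:330,120:370],None,fx=2.2,fy=2.2,interpolation=cv2.INTER_CUBIC))
```

```text
(no output)
```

View pics/top0c.png

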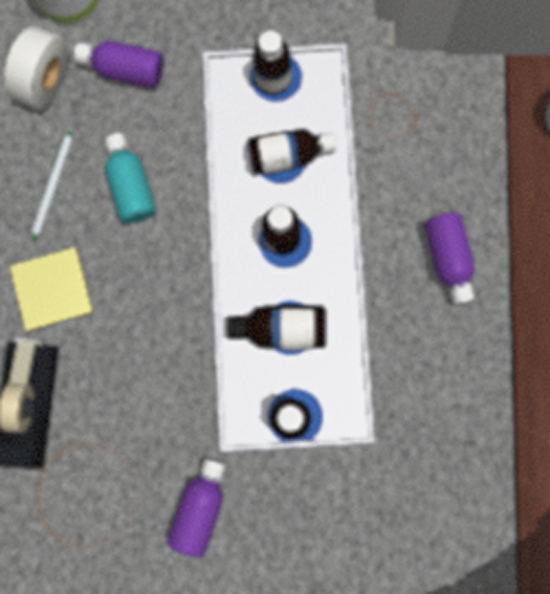

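```bash
cat > h.py <<'E'
import numpy as np,cv2
from scipy.spatial.transform import Rotation as Ro
from plant import r
np.set_printoptions(precision=4,suppress=True)
def cam(n):
    c=r.get_calibration(n); f=192/np.tan(np.radians(c['vertical_fov']/2)); return f,c['cx'],c['cy'],np.array(c['R']),np.array(c['t'])
def back(n,u,v,z):
    f,cx,cy,R,t=cam(n); C=-R.T@t; d=R.T@np.array([(u-cx)/f,(v-cy)/f,1]); return C+d*(z-C[2])/d[2]
def proj(n,X):
    f,cx,cy,R,t=cam(n); p=R@np.asarray(X)+t; return np.array([cx+f*p[0]/p[2],cy+f*p[1]/p[2]])
E
python3 - <<'E'
from h import *
s=r.get_state(); print(Ro.from_quat(s['eef_rot']).as_matrix())
def cr(u,v,z): return back('top',(u+.5)/2.2+120-.5,(v+.5)/2.2+60-.5,z)
for p in [(204,52),(346,45),(220,450),(373,438)]: print('corner',cr(*p,.012))
im=cv2.imread('pics/top0.png'); hsv=cv2.cvtColor(im,cv2.COLOR_BGR2HSV)
m=cv2.inRange(hsv,(100,130,70),(118,255,255)); m[:, :205]=0;m[:,295:]=0
n,l,st,ce=cv2.connectedComponentsWithStats(m)
for i in range(1,n):
    if st[i,4]>15: print(st[i],ce[i],back('top',*ce[i],.004))
for nm,b,c,z in [('L',(326,327),(226,327),.029),('S',(249,155),(334,143),.026)]:
    print(nm,cr(*b,z),cr(*c,z))
print('cab',back('top',300,83,0),back('top',400,83,0),back('top',290,60,0))
E
python3 - <<'E'
import cv2
im=cv2.imread('pics/top0.png')
cv2.imwrite('pics/top0d.png',cv2.resize(im[105:235,205:295],None,fx=6,fy=4.6*6/4.6,interpolation=cv2.INTER_CUBIC)[:,:][0:600] if 0 else cv2.resize(im[110:225,205:295],None,fx=5.2,fy=5.2,interpolation=cv2.INTER_CUBIC))
im=cv2.imread('pics/scene0.png')
cv2.imwrite('pics/scene0d.png',cv2.resize(im[135:245,150:340],None,fx=4.2,fy=4.2,interpolation=cv2.INTER_CUBIC))
E
```

```text
[[-0.9345 -0.0007  0.3559]
 [-0.3559  0.0015 -0.9345]
 [ 0.0002 -1.     -0.0017]]
corner [0.7361 0.3021 0.012 ]
corner [0.7464 0.1341 0.012 ]
corner [0.2725 0.2702 0.012 ]
corner [0.2881 0.1018 0.012 ]
[237  88  19  17  75] [249.4933  98.3067] [0.6994 0.2051 0.004 ]
[242 135  15   7  50] [249.56 138.98] [0.5897 0.2032 0.004 ]
[239 162  22  19 143] [252.1678 173.6923] [0.499  0.1951 0.004 ]
[244 201   2  16  18] [244.8889 208.4444] [0.4103 0.2119 0.004 ]
[244 238  22  21 143] [258.6713 246.0559] [0.3178 0.1764 0.004 ]
L [0.4084 0.1551 0.029 ] [0.4069 0.2656 0.029 ]
S [0.6055 0.2449 0.026 ] [0.6208 0.1478 0.026 ]
cab [0.7447 0.073  0.    ] [ 0.747  -0.1887  0.    ] [0.8091 0.0993 0.    ]
```

View pics/top0d.png

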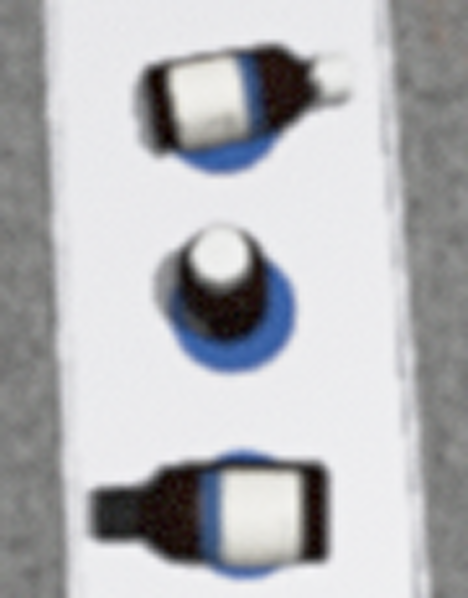

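View pics/scene0d.png

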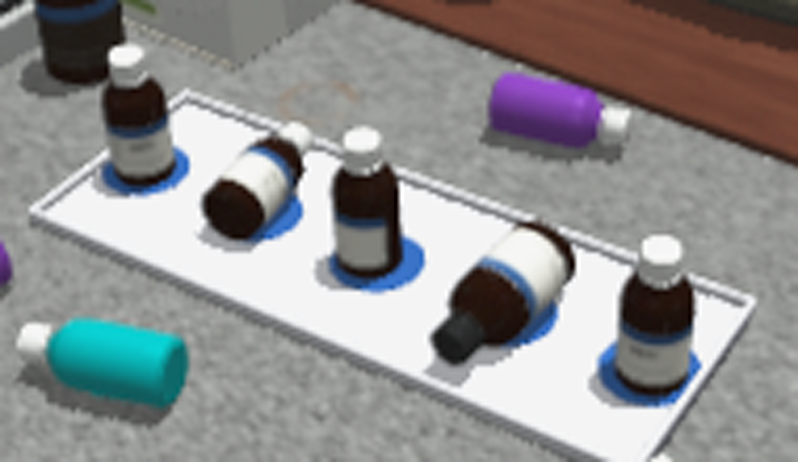

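```bash
cat > ov.py <<'E'
from h import *
from scipy.optimize import minimize
def circ(c,ax1,ax2,rad,n=60):
    t=np.linspace(0,2*np.pi,n); return [c+rad*(np.cos(a)*ax1+np.sin(a)*ax2) for a in t]
X,Y,Z=np.eye(3)
def overlay(n,src,out,lane,bots,crop,sc):
    im=cv2.imread(src); u0,v0,u1,v1=crop
    im=cv2.resize(im[v0:v1,u0:u1],None,fx=sc,fy=sc,interpolation=cv2.INTER_CUBIC)
    def pl(pts,col,closed=True):
        p=np.array([(proj(n,q)-[u0,v0]+.5)*sc-.5 for q in pts]); cv2.polylines(im,[np.int32(np.round(p*8))],closed,col,1,cv2.LINE_AA,3)
    cx,cy,yaw=lane; e=np.array([np.cos(yaw),np.sin(yaw),0]); f=np.array([-e[1],e[0],0]); C=np.array([cx,cy,0])
    pl([C+a*.233*e+b*.085*f+.012*Z for a,b in((1,1),(1,-1),(-1,-1),(-1,1))],(0,0,255))
    for k in(-2,-1,0,1,2): pl(circ(C+.1*k*e+.004*Z,e,f,.032),(0,255,0))
    for (b,d,L,R,Lb) in bots:
        b=np.array(b);d=np.array(d)/np.linalg.norm(d); a1=np.cross(d,[.3,.5,.8]);a1/=np.linalg.norm(a1);a2=np.cross(d,a1)
        for s,rr in((0,R),(Lb,R),(L,.012)): pl(circ(b+s*d,a1,a2,rr),(0,255,255))
    cv2.imwrite(out,im)
E
python3 - <<'E'
from ov import *
im=cv2.imread('pics/top0.png')
# rectify to plane z=.012
def rect(n,im,z,x0=.24,x1=.80,y0=.06,y1=.34,s=2000):
    w=[(x0,y0),(x1,y0),(x1,y1),(x0,y1)]
    src=np.float32([proj(n,[a,b,z]) for a,b in w]); dst=np.float32([((a-x0)*s,(b-y0)*s) for a,b in w])
    H=cv2.getPerspectiveTransform(src,dst); return cv2.warpPerspective(im,H,(int((x1-x0)*s),int((y1-y0)*s)),flags=cv2.INTER_CUBIC)
for n in('top','scene'):
    im=cv2.imread(f'pics/{n}0.png'); w=rect(n,im,.012); g=cv2.cvtColor(w,cv2.COLOR_BGR2GRAY)
    m=(g>185).astype(np.uint8); m=cv2.morphologyEx(m,cv2.MORPH_CLOSE,np.ones((9,9))); m=cv2.morphologyEx(m,cv2.MORPH_OPEN,np.ones((15,15)))
    k,l,st,ce=cv2.connectedComponentsWithStats(m); i=1+np.argmax(st[1:,4]); c,_=cv2.findContours((l==i).astype(np.uint8),0,1); c=max(c,key=cv2.contourArea)
    (a,b),(ww,hh),an=cv2.minAreaRect(c); print(n,.24+a/2000,.06+b/2000,ww/2,hh/2,an)
L=(.5108,.2021,.0696)
B=[((.4084,.1551,.029),(-.0015,.1105,0),.110,.025,.074),((.6055,.2449,.026),(.0153,-.0971,0),.1,.022,.067)]
e=np.array([np.cos(L[2]),np.sin(L[2]),0])
for k in(-2,0,2): B.append((np.array([L[0],L[1],.004])+.1*k*e,(0,0,1),.1,.022,.067))
overlay('top','pics/top0.png','pics/ov_top.png',L,B,(200,70,300,270),3)
overlay('scene','pics/scene0.png','pics/ov_sc.png',L,B,(150,135,340,245),4.2)
E
```

```text
top 0.5099884338378906 0.20246963500976561 466.7438049316406 170.7764129638672 4.102797031402588
scene 0.5651573486328125 0.21054693603515626 335.751708984375 159.5221405029297 4.085616588592529
```

View pics/ov_top.png

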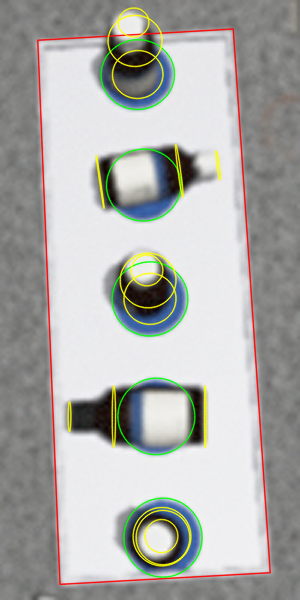

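View pics/ov_sc.png

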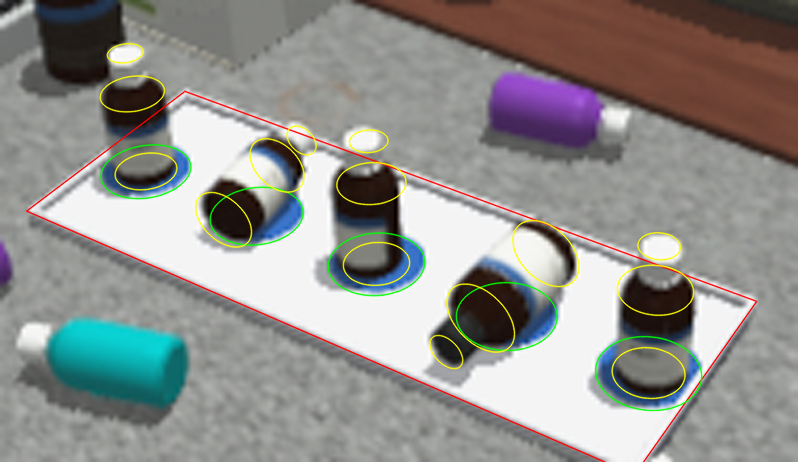

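```bash
cat > mv.py <<'E'
from h import *
R0=np.array([[0,0,1.],[-1,0,0],[0,-1,0]])
D=.139
def pose(P,yaw,th,d=D):
    R=Ro.from_euler('z',yaw,degrees=True)*Ro.from_euler('x',th,degrees=True)*Ro.from_matrix(R0)
    return np.array(P)-d*R.as_matrix()[:,1],R
def delta(P,yaw,th,d=D):
    s=r.get_state(); Rc=Ro.from_quat(s['eef_rot']); t,R=pose(P,yaw,th,d)
    dp=Rc.inv().apply(t-np.array(s['tool_pos'])); w=(Rc.inv()*R).as_rotvec()/np.radians(45)
    P0=np.array(s['tool_pos'])+d*Rc.as_matrix()[:,1]
    print('t',round(s['clock'],2),'contactpt',P0,'F',np.array(s['contact_force']),'op',round(s['opening'],3),'q',np.array(s['q']))
    print('TCP',t,'dp',dp,'|',np.linalg.norm(dp)*1e3,'w',w,'deg',np.linalg.norm(w)*45)
E
python3 - <<'E'
from mv import *
delta((.5,-.25,.28),-35,0)
E
```

```text
t 0.1 contactpt [ 0.2222 -0.5836  0.265 ] F [0.1967 0.0139 0.3957] op 1.0 q [ 1.2408  0.6899 -0.1945  1.5662  0.1573  0.9025 -0.2151]
TCP [ 0.5   -0.25   0.419] dp [-0.3784 -0.0147 -0.2131] | 434.50667015395635 w [ 0.0021 -0.7589 -0.0004] deg 34.15044344632971
```

Emit:
arm_command:
  deltas:
    - {"dx":-0.04,"dz":-0.022,"wy":-0.08}
    - {"dx":-0.08,"dz":-0.045,"wy":-0.16}
    - {"dx":-0.12,"dz":-0.068,"wy":-0.24}
    - {"dx":-0.16,"dy":-0.005,"dz":-0.09,"wy":-0.32}
    - {"dx":-0.2,"dy":-0.01,"dz":-0.112,"wy":-0.4}
  claw: 1
  grip_force: 10

```text
invalid input at $.deltas[0]: expected keys dx, dy, dz, wx, wy, wz
```

```bash
python3 -c "
from mv import *
delta((.5,-.2,.28),-30,0)"
```

```text
t 0.1 contactpt [ 0.2222 -0.5836  0.265 ] F [0.1967 0.0139 0.3957] op 1.0 q [ 1.2408  0.6899 -0.1945  1.5662  0.1573  0.9025 -0.2151]
TCP [ 0.5   -0.2    0.419] dp [-0.3962 -0.0146 -0.2599] | 474.0022701254468 w [ 0.0021 -0.87   -0.0005] deg 39.150425637802755
```

Emit:
arm_command:
  deltas:
    - {"dx":-0.04,"dy":0,"dz":-0.022,"wx":0,"wy":-0.08,"wz":0}
    - {"dx":-0.08,"dy":0,"dz":-0.045,"wx":0,"wy":-0.16,"wz":0}
    - {"dx":-0.12,"dy":0,"dz":-0.068,"wx":0,"wy":-0.24,"wz":0}
    - {"dx":-0.16,"dy":-0.005,"dz":-0.09,"wx":0,"wy":-0.32,"wz":0}
    - {"dx":-0.2,"dy":-0.01,"dz":-0.112,"wx":0,"wy":-0.4,"wz":0}
  claw: 1
  grip_force: 10

```text
clock: 0.6
tool_pos: [0.3702, -0.4066, 0.4145]
eef_rot: [-0.236, 0.667, -0.666, 0.236]
contact_force: [0.6, -0.5, 0.0]
opening: 1.0
```

```bash
python3 -c "
from mv import *
delta((.53,-.12,.28),-25,0)"
```

```text
t 0.6 contactpt [ 0.3701 -0.4065  0.2755] F [ 0.5533 -0.5454  0.0443] op 1.0 q [ 0.9157  0.5832 -0.2729  1.7799  0.2069  0.8074 -0.3484]
TCP [ 0.53  -0.12   0.419] dp [-0.3045 -0.0044 -0.1223] | 328.1927459665084 w [ 0.0012 -0.5781 -0.0001] deg 26.013115283889537
```

Emit:
arm_command:
  deltas:
    - {"dx":-0.046,"dy":0,"dz":-0.018,"wx":0,"wy":-0.1,"wz":0}
    - {"dx":-0.092,"dy":0,"dz":-0.037,"wx":0,"wy":-0.2,"wz":0}
    - {"dx":-0.138,"dy":0,"dz":-0.055,"wx":0,"wy":-0.3,"wz":0}
    - {"dx":-0.184,"dy":0,"dz":-0.074,"wx":0,"wy":-0.4,"wz":0}
    - {"dx":-0.23,"dy":0,"dz":-0.092,"wx":0,"wy":-0.5,"wz":0}

```text
clock: 1.1
tool_pos: [0.4914, -0.1905, 0.4146]
eef_rot: [-0.362, 0.608, -0.608, 0.362]
contact_force: [0.4, -0.5, -0.1]
opening: 0.999
```

```bash
python3 -c "
from mv import *
delta((.42,.18,.28),0.8,0)"
```

```text
t 1.1 contactpt [ 0.4913 -0.1905  0.2756] F [ 0.4225 -0.5301 -0.135 ] op 0.999 q [ 0.5132  0.5628 -0.3682  1.8426  0.2749  0.7867 -0.4959]
TCP [0.42  0.18  0.419] dp [-0.2916 -0.0044 -0.2394] | 377.3122774489034 w [ 0.0007 -0.6505  0.0003] deg 29.27211086920292
```

Emit:
arm_command:
  deltas:
    - {"dx":-0.035,"dy":0,"dz":-0.02,"wx":0,"wy":-0.08,"wz":0}
    - {"dx":-0.07,"dy":0,"dz":-0.045,"wx":0,"wy":-0.16,"wz":0}
    - {"dx":-0.105,"dy":0,"dz":-0.073,"wx":0,"wy":-0.24,"wz":0}
    - {"dx":-0.14,"dy":0,"dz":-0.1,"wx":0,"wy":-0.32,"wz":0}
    - {"dx":-0.175,"dy":0,"dz":-0.13,"wx":0,"wy":-0.4,"wz":0}

```text
clock: 1.6
tool_pos: [0.4603, 0.025, 0.4146]
eef_rot: [0.452, -0.544, 0.544, -0.452]
contact_force: [-0.1, 0.4, -0.6]
opening: 1.001
```

```bash
python3 -c "
from mv import *
delta((.4077,.25,.24),0.8,-22)"
```

```text
t 1.6 contactpt [0.4604 0.025  0.2756] F [-0.0754  0.3628 -0.5927] op 1.001 q [ 0.1463  0.49   -0.4504  2.0207  0.3241  0.6993 -0.6925]
TCP [0.407  0.3021 0.3689] dp [-0.2626  0.0457 -0.1032] | 285.8410799035236 w [ 0.0483 -0.2489 -0.4872] deg 24.71444428263
```

Emit:
arm_command:
  deltas:
    - {"dx":-0.045,"dy":0.005,"dz":-0.018,"wx":0.008,"wy":-0.04,"wz":-0.08}
    - {"dx":-0.09,"dy":0.013,"dz":-0.036,"wx":0.016,"wy":-0.085,"wz":-0.16}
    - {"dx":-0.135,"dy":0.02,"dz":-0.054,"wx":0.025,"wy":-0.13,"wz":-0.25}
    - {"dx":-0.18,"dy":0.028,"dz":-0.072,"wx":0.035,"wy":-0.17,"wz":-0.33}
    - {"dx":-0.22,"dy":0.036,"dz":-0.087,"wx":0.04,"wy":-0.21,"wz":-0.41}

```text
clock: 2.1
tool_pos: [0.4148, 0.2584, 0.3784]
eef_rot: [0.57, -0.416, 0.579, -0.409]
contact_force: [1.2, 0.0, 0.6]
opening: 1.001
```

```bash
python3 -c "
from mv import *
delta((.4077,.30,.14),0.8,-44)"
```

```text
t 2.1 contactpt [0.4148 0.214  0.2466] F [1.2493 0.0058 0.6202] op 1.001 q [-0.5261  0.6123 -0.3266  1.9205  0.5058  0.9503 -1.1986]
TCP [0.4064 0.3965 0.24  ] dp [-0.175   0.0869 -0.0113] | 195.69088642811323 w [ 0.0145 -0.0357 -0.5633] deg 25.406665882418242
```

Emit:
arm_command:
  deltas:
    - {"dx":-0.035,"dy":0.015,"dz":-0.002,"wx":0.003,"wy":-0.007,"wz":-0.11}
    - {"dx":-0.07,"dy":0.033,"dz":-0.004,"wx":0.006,"wy":-0.014,"wz":-0.225}
    - {"dx":-0.105,"dy":0.05,"dz":-0.007,"wx":0.009,"wy":-0.021,"wz":-0.34}
    - {"dx":-0.14,"dy":0.07,"dz":-0.009,"wx":0.012,"wy":-0.028,"wz":-0.45}
    - {"dx":-0.175,"dy":0.087,"dz":-0.011,"wx":0.015,"wy":-0.036,"wz":-0.563}

```text
clock: 2.6
tool_pos: [0.4077, 0.3954, 0.2389]
eef_rot: [0.653, -0.272, 0.649, -0.28]
contact_force: [0.1, -0.6, -0.2]
opening: 1.003
```

```bash
python3 -c "
from mv import *
delta((.4077,.274,.093),0.8,-45)
for n in('scene','top'): cv2.imwrite(f'pics/{n}1.png',r.snapshot(n)[:,:,::-1])"
```

```text
t 2.6 contactpt [0.4089 0.2986 0.1391] F [ 0.0551 -0.6427 -0.167 ] op 1.003 q [-0.8609  1.003  -0.1971  1.607   0.5614  1.3098 -1.3819]
TCP [0.4063 0.3723 0.1913] dp [-0.0166  0.0503 -0.0017] | 52.95657717991919 w [ 0.002  -0.0016 -0.02  ] deg 0.9078930076546211
```

View pics/scene1.png

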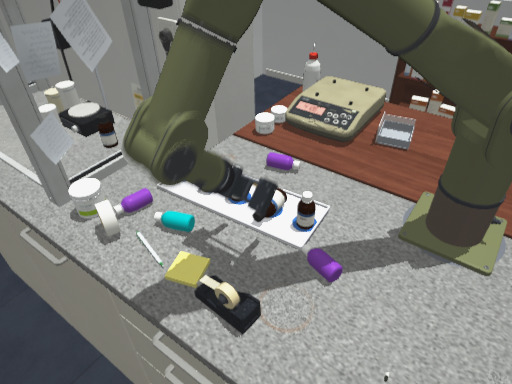

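View pics/top1.png

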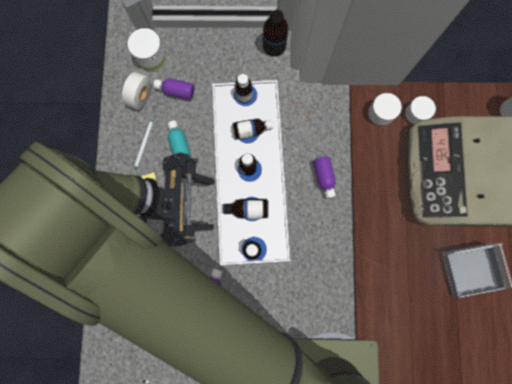

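Emit:
arm_command:
  deltas:
    - {"dx":-0.003,"dy":0.009,"dz":0,"wx":0,"wy":0,"wz":-0.004}
    - {"dx":-0.006,"dy":0.018,"dz":0,"wx":0,"wy":0,"wz":-0.008}
    - {"dx":-0.009,"dy":0.028,"dz":-0.001,"wx":0,"wy":0,"wz":-0.012}
    - {"dx":-0.013,"dy":0.039,"dz":-0.001,"wx":0.001,"wy":-0.001,"wz":-0.016}
    - {"dx":-0.0165,"dy":0.05,"dz":-0.0015,"wx":0.002,"wy":-0.0015,"wz":-0.02}

```text
clock: 3.2
tool_pos: [0.4074, 0.3705, 0.193]
eef_rot: [0.654, -0.268, 0.651, -0.276]
contact_force: [-0.1, 0.8, -0.7]
opening: 0.995
```

```bash
python3 -c "
from mv import *
delta((.4077,.21,.029),0.8,-45)"
```

```text
t 3.2 contactpt [0.4086 0.2726 0.0943] F [-0.0721  0.7937 -0.6717] op 0.995 q [-0.8471  1.0615 -0.1795  1.665   0.6022  1.2133 -1.4287]
TCP [0.4063 0.3083 0.1273] dp [-0.0021  0.0904 -0.0019] | 90.49004136446784 w [ 0.0008 -0.0027 -0.0058] deg 0.291593713411594
```

Emit:
arm_command:
  deltas:
    - {"dx":0,"dy":0.012,"dz":0,"wx":0,"wy":0,"wz":0}
    - {"dx":-0.001,"dy":0.026,"dz":-0.001,"wx":0,"wy":0,"wz":0}
    - {"dx":-0.001,"dy":0.04,"dz":-0.001,"wx":0,"wy":-0.001,"wz":-0.002}
    - {"dx":-0.002,"dy":0.052,"dz":-0.002,"wx":0,"wy":-0.002,"wz":-0.004}
    - {"dx":-0.002,"dy":0.06,"dz":-0.002,"wx":0.001,"wy":-0.003,"wz":-0.006}

```text
clock: 3.7
tool_pos: [0.4053, 0.3296, 0.1482]
eef_rot: [0.656, -0.265, 0.651, -0.275]
contact_force: [0.1, 0.3, 0.5]
opening: 0.997
```

```bash
python3 -c "
from mv import *
delta((.4077,.21,.029),0.8,-45)
for n in('scene','top'): cv2.imwrite(f'pics/{n}2.png',r.snapshot(n)[:,:,::-1])
a=cv2.resize(cv2.imread('pics/scene2.png')[140:250,150:340],None,fx=2.5,fy=2.5,interpolation=2); b=cv2.resize(cv2.imread('pics/top2.png')[140:270,130:300],None,fx=2.5,fy=2.5,interpolation=2)
c=np.zeros((600,480,3),np.uint8); c[:275,:475]=a; c[275:600,:425]=b; cv2.imwrite('pics/c2.png',c)"
```

```text
t 3.7 contactpt [0.4067 0.2312 0.0501] F [0.0672 0.264  0.4508] op 0.997 q [-0.8218  1.1178 -0.1525  1.7521  0.6643  1.0874 -1.4851]
TCP [0.4063 0.3083 0.1273] dp [0.0003 0.0299 0.0007] | 29.924260424124792 w [0.0005 0.0024 0.0021] deg 0.1447572307236344
```

View pics/c2.png

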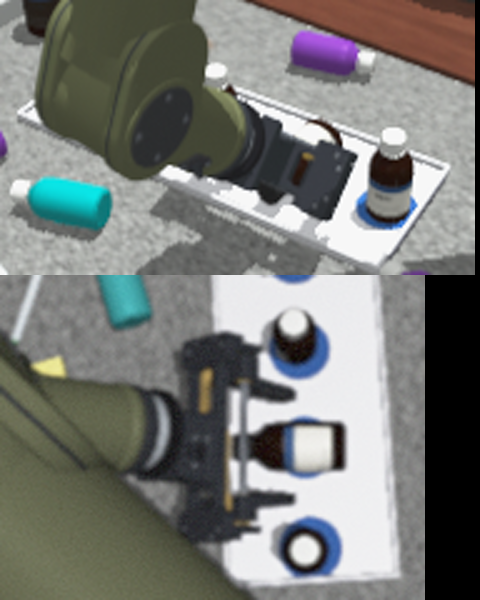

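Emit:
arm_command:
  deltas:
    - {"dx":0,"dy":0.006,"dz":0,"wx":0,"wy":0,"wz":0}
    - {"dx":0,"dy":0.013,"dz":0,"wx":0,"wy":0,"wz":0}
    - {"dx":0,"dy":0.02,"dz":0.0005,"wx":0,"wy":0,"wz":0}
    - {"dx":0,"dy":0.026,"dz":0.0005,"wx":0,"wy":0.002,"wz":0.002}
    - {"dx":0,"dy":0.03,"dz":0.0005,"wx":0,"wy":0.002,"wz":0.002}

```text
clock: 4.3
tool_pos: [0.4063, 0.3094, 0.1278]
eef_rot: [0.655, -0.266, 0.651, -0.276]
contact_force: [-2.9, 11.9, 18.3]
opening: 0.998
```

```bash
python3 -c "
from mv import *
delta((.4077,.21,.029),0.8,-45)
for n in('scene','top'): cv2.imwrite(f'pics/{n}3.png',r.snapshot(n)[:,:,::-1])
a=cv2.resize(cv2.imread('pics/scene3.png')[140:250,150:340],None,fx=2.5,fy=2.5,interpolation=2); b=cv2.resize(cv2.imread('pics/top3.png')[140:270,130:300],None,fx=2.5,fy=2.5,interpolation=2)
c=np.zeros((600,480,3),np.uint8); c[:275,:475]=a; c[275:600,:425]=b; cv2.imwrite('pics/c3.png',c)"
```

```text
t 4.3 contactpt [0.4077 0.2112 0.0294] F [-2.873  11.9129 18.262 ] op 0.998 q [-0.8072  1.1463 -0.1355  1.7876  0.7     1.0245 -1.5151]
TCP [0.4063 0.3083 0.1273] dp [0.0004 0.0011 0.    ] | 1.187118692929179 w [-0.0006 -0.0003 -0.0014] deg 0.06708034312784203
```

View pics/c3.png

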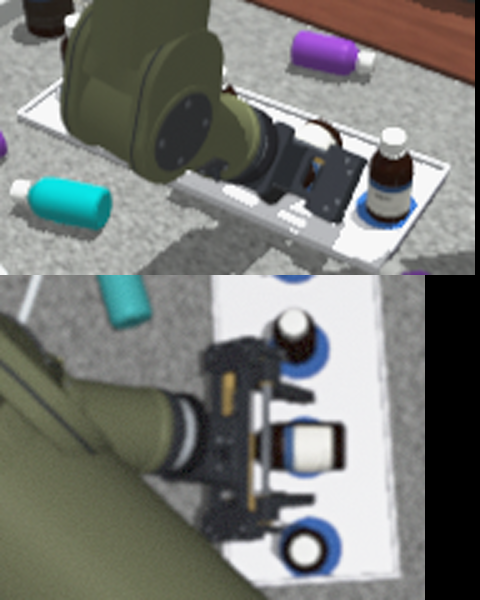

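Emit:
arm_command:
  deltas:
    - {"dx":0,"dy":-0.002,"dz":0,"wx":0,"wy":0,"wz":0}
    - {"dx":0,"dy":-0.004,"dz":0,"wx":0,"wy":0,"wz":0}
    - {"dx":0,"dy":-0.006,"dz":0,"wx":0,"wy":0,"wz":0}
    - {"dx":0,"dy":-0.007,"dz":0,"wx":0,"wy":0,"wz":0}
    - {"dx":0,"dy":-0.007,"dz":0,"wx":0,"wy":0,"wz":0}

```text
clock: 4.9
tool_pos: [0.4062, 0.3146, 0.1329]
eef_rot: [0.655, -0.266, 0.651, -0.276]
contact_force: [0.6, -0.4, 0.7]
opening: 1.001
```

```bash
python3 -c "
from mv import *
delta((.4077,.21,.029),0.8,-45)
for n in('scene','top'): cv2.imwrite(f'pics/{n}4.png',r.snapshot(n)[:,:,::-1])
T=lambda k:cv2.resize(cv2.imread(f'pics/top{k}.png')[150:260,210:295],None,fx=4.5,fy=4.5,interpolation=2)
S=lambda k:cv2.resize(cv2.imread(f'pics/scene{k}.png')[150:240,220:330],None,fx=5,fy=5,interpolation=2)
cv2.imwrite('pics/ct.png',np.hstack([T(1),T(3)])); cv2.imwrite('pics/ct2.png',np.hstack([T(2),T(4)]));cv2.imwrite('pics/cs.png',cv2.resize(np.hstack([S(2),S(3),S(4)]),None,fx=.48,fy=.48))"
```

```text
t 4.9 contactpt [0.4076 0.2165 0.0344] F [ 0.6429 -0.4114  0.698 ] op 1.001 q [-0.8108  1.1388 -0.14    1.7789  0.6909  1.0393 -1.5075]
TCP [0.4063 0.3083 0.1273] dp [0.0006 0.0084 0.0001] | 8.435131638984748 w [-0.0007  0.     -0.0019] deg 0.08869610077633487
```

View pics/ct.png

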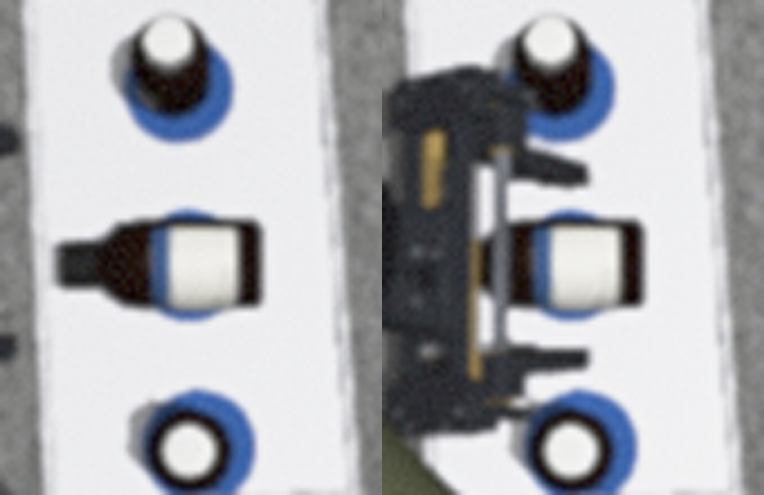

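View pics/ct2.png

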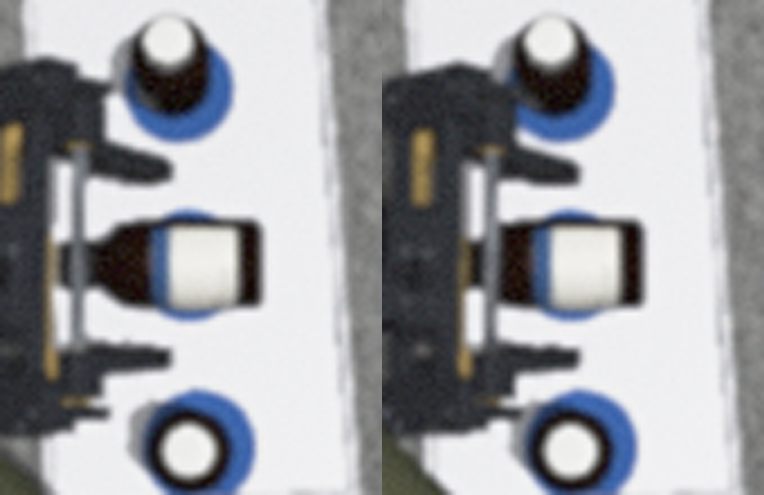

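View pics/cs.png

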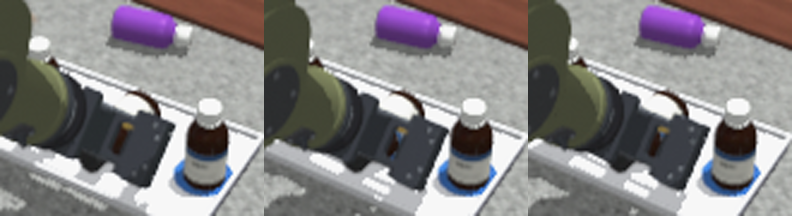

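```bash
sed -i 's/D=.139/D=.154/' mv.py; python3 -c "
from mv import *
delta((.4077,.21,.029),0.8,-45)"
```

```text
t 5.0 contactpt [0.4077 0.2056 0.0238] F [ 0.031  -0.2353  0.9548] op 0.998 q [-0.8107  1.139  -0.1398  1.7791  0.691   1.0393 -1.5076]
TCP [0.4062 0.3189 0.1379] dp [ 0.0004 -0.0068  0.0001] | 6.792064556001829 w [-0.0005  0.     -0.0012] deg 0.05998889901413394
```

Emit:
arm_command:
  deltas:
    - {"dx":0,"dy":-0.003,"dz":0,"wx":0,"wy":0,"wz":0}
    - {"dx":0,"dy":-0.007,"dz":0,"wx":0,"wy":0,"wz":0}
    - {"dx":0,"dy":-0.007,"dz":0,"wx":0,"wy":0,"wz":0}
    - {"dx":0,"dy":-0.007,"dz":0,"wx":0,"wy":0,"wz":0}
    - {"dx":0,"dy":-0.007,"dz":0,"wx":0,"wy":0,"wz":0}

```text
clock: 5.5
tool_pos: [0.4061, 0.3193, 0.1378]
eef_rot: [0.655, -0.266, 0.651, -0.276]
contact_force: [-0.0, 0.4, 0.1]
opening: 1.003
```

Emit:
arm_command:
  deltas:
    - {"dx":0,"dy":0,"dz":0,"wx":0,"wy":0,"wz":0}
    - {"dx":0,"dy":0,"dz":0,"wx":0,"wy":0,"wz":0}
    - {"dx":0,"dy":0,"dz":0,"wx":0,"wy":0,"wz":0}
    - {"dx":0,"dy":0,"dz":0,"wx":0,"wy":0,"wz":0}
    - {"dx":0,"dy":0,"dz":0,"wx":0,"wy":0,"wz":0}
  claw: -1
  grip_force: 15

```text
clock: 6.0
tool_pos: [0.4061, 0.3194, 0.1378]
eef_rot: [0.655, -0.266, 0.651, -0.276]
contact_force: [0.1, 0.3, 0.2]
opening: 0.574
```

Emit:
arm_command:
  deltas:
    - {"dx":0,"dy":0,"dz":0,"wx":0,"wy":0,"wz":0}
    - {"dx":0,"dy":0,"dz":0,"wx":0,"wy":0,"wz":0}
    - {"dx":0,"dy":0,"dz":0,"wx":0,"wy":0,"wz":0}
    - {"dx":0,"dy":0,"dz":0,"wx":0,"wy":0,"wz":0}
    - {"dx":0,"dy":0,"dz":0,"wx":0,"wy":0,"wz":0}

```text
clock: 6.5
tool_pos: [0.4061, 0.3193, 0.1378]
eef_rot: [0.655, -0.266, 0.651, -0.276]
contact_force: [0.3, 0.5, -0.5]
opening: 0.563
```

```bash
python3 -c "
from mv import *
delta((.4077,.21,.16),0.8,-45)
for n in('scene','top'): cv2.imwrite(f'pics/{n}5.png',r.snapshot(n)[:,:,::-1])
T=lambda k:cv2.resize(cv2.imread(f'pics/top{k}.png')[150:260,210:295],None,fx=4.5,fy=4.5,interpolation=2)
cv2.imwrite('pics/ct5.png',np.hstack([T(1),T(5)]))"
```

```text
t 6.5 contactpt [0.4077 0.2106 0.0288] F [ 0.3017  0.4916 -0.4867] op 0.563 q [-0.814   1.1318 -0.144   1.7705  0.6824  1.0541 -1.5005]
TCP [0.4062 0.3189 0.2689] dp [ 0.093  -0.0925  0.0001] | 131.12915360936856 w [-0.0004  0.     -0.0012] deg 0.058160216190327296
```

View pics/ct5.png

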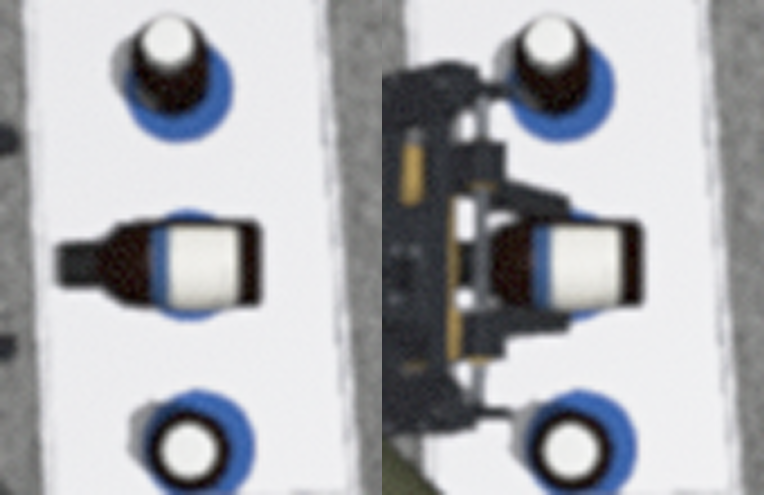

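Emit:
arm_command:
  deltas:
    - {"dx":0.004,"dy":-0.004,"dz":0,"wx":0,"wy":0,"wz":0}
    - {"dx":0.012,"dy":-0.012,"dz":0,"wx":0,"wy":0,"wz":0}
    - {"dx":0.024,"dy":-0.026,"dz":0,"wx":0,"wy":0,"wz":0}
    - {"dx":0.036,"dy":-0.04,"dz":0,"wx":0,"wy":0,"wz":0}
    - {"dx":0.046,"dy":-0.052,"dz":0,"wx":0,"wy":0,"wz":0}

```text
clock: 7.1
tool_pos: [0.4061, 0.3237, 0.2087]
eef_rot: [0.655, -0.266, 0.651, -0.276]
contact_force: [0.5, -0.2, -1.7]
opening: 0.563
```

```bash
python3 -c "
from mv import *
delta((.4077,.21,.22),0.8,-45)
for n in('scene','top'): cv2.imwrite(f'pics/{n}6.png',r.snapshot(n)[:,:,::-1])
T=lambda k:cv2.resize(cv2.imread(f'pics/top{k}.png')[150:260,210:295],None,fx=4.5,fy=4.5,interpolation=2)
S=lambda k:cv2.resize(cv2.imread(f'pics/scene{k}.png')[130:240,230:330],None,fx=4.5,fy=4.5,interpolation=2)
cv2.imwrite('pics/ct6.png',np.hstack([S(6),T(6)])[:,:800])"
```

```text
t 7.1 contactpt [0.4077 0.215  0.0996] F [ 0.5435 -0.2139 -1.6568] op 0.563 q [-0.8078  1.0109 -0.1642  1.7828  0.6384  1.1472 -1.4394]
TCP [0.4062 0.3189 0.3289] dp [ 0.0882 -0.0817  0.0001] | 120.26890099417906 w [-0.001  -0.0005 -0.0023] deg 0.1165216622413244
```

View pics/ct6.png

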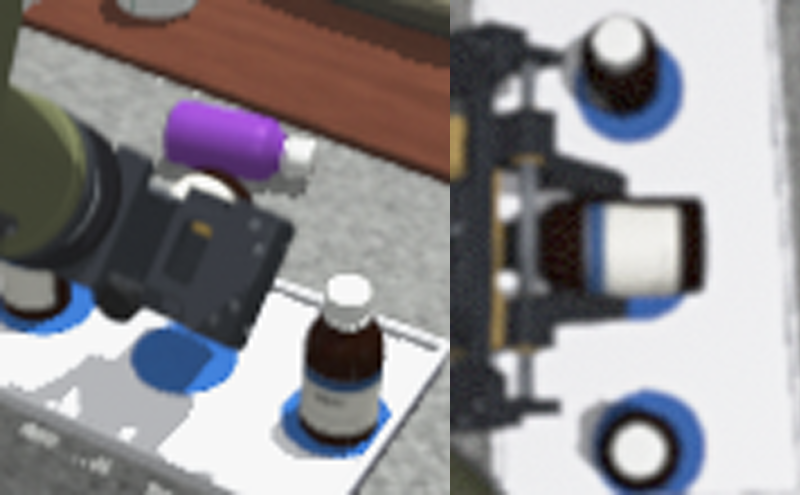

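```bash
cat >> mv.py <<'E'
def rows(P1,y1,t1,n=5,ease=False,d=D):
    "interpolate contact point / yaw / tilt from measured pose to target; print rows"
    s=r.get_state(); Rc=Ro.from_quat(s['eef_rot']); p=np.array(s['tool_pos']); M=Rc.as_matrix()
    P0=p+d*M[:,1]; a=(Rc*Ro.from_matrix(R0).inv()).as_euler('ZXY',degrees=True)
    print('t',round(s['clock'],2),'P',P0,'yaw/th/err',a,'F',np.array(s['contact_force']),'op',round(s['opening'],3)); print('q',np.array(s['q']))
    for i in range(1,n+1):
        f=i/n
        if ease: f=f*f*(3-2*f)
        t,R=pose(P0+(np.array(P1)-P0)*f,a[0]+(y1-a[0])*f,a[1]+(t1-a[1])*f,d)
        v=np.r_[Rc.inv().apply(t-p),(Rc.inv()*R).as_rotvec()/np.radians(45)]
        print('{'+', '.join(f'"{k}": {x:.4f}' for k,x in zip(('dx','dy','dz','wx','wy','wz'),v))+'}')
E
python3 -c "
from mv import *
rows((.409,.21,.27),1,-40)"
```

```text
t 7.2 P [0.4083 0.2157 0.1   ] yaw/th/err [  0.6506 -44.7794  -0.2359] F [ 0.9749  1.2022 -1.9388] op 0.562
q [-0.8078  1.0098 -0.1643  1.782   0.639   1.1466 -1.4401]
{"dx": 0.0273, "dy": -0.0233, "dz": 0.0007, "wx": -0.0042, "wy": -0.0011, "wz": 0.0212}
{"dx": 0.0547, "dy": -0.0466, "dz": 0.0008, "wx": -0.0031, "wy": -0.0022, "wz": 0.0425}
{"dx": 0.0820, "dy": -0.0698, "dz": 0.0009, "wx": -0.0020, "wy": -0.0033, "wz": 0.0637}
{"dx": 0.1093, "dy": -0.0930, "dz": 0.0010, "wx": -0.0010, "wy": -0.0044, "wz": 0.0850}
{"dx": 0.1366, "dy": -0.1161, "dz": 0.0011, "wx": -0.0000, "wy": -0.0055, "wz": 0.1062}
```

Emit:
arm_command:
  deltas:
    - {"dx":0.0273,"dy":-0.0233,"dz":0,"wx":0,"wy":0,"wz":0.02}
    - {"dx":0.0547,"dy":-0.0466,"dz":0,"wx":0,"wy":-0.002,"wz":0.04}
    - {"dx":0.082,"dy":-0.07,"dz":0,"wx":0,"wy":-0.003,"wz":0.064}
    - {"dx":0.109,"dy":-0.093,"dz":0,"wx":0,"wy":-0.004,"wz":0.085}
    - {"dx":0.1366,"dy":-0.116,"dz":0.001,"wx":0,"wy":-0.005,"wz":0.106}

```text
clock: 7.7
tool_pos: [0.4069, 0.3084, 0.3866]
eef_rot: [0.645, -0.293, 0.638, -0.303]
contact_force: [-0.2, 0.8, -1.3]
opening: 0.563
```

```bash
python3 -c "
from mv import *
rows((.41,.2,.275),2,-1)"
```

```text
t 7.7 P [0.4082 0.2091 0.2689] yaw/th/err [  1.1592 -40.1618   0.255 ] F [-0.1834  0.7918 -1.3153] op 0.563
q [-0.7446  0.7019 -0.2184  1.7669  0.5438  1.3455 -1.2433]
{"dx": 0.0232, "dy": 0.0017, "dz": -0.0006, "wx": 0.0079, "wy": -0.0034, "wz": 0.1740}
{"dx": 0.0459, "dy": 0.0062, "dz": -0.0004, "wx": 0.0096, "wy": -0.0071, "wz": 0.3481}
{"dx": 0.0680, "dy": 0.0135, "dz": -0.0000, "wx": 0.0110, "wy": -0.0111, "wz": 0.5221}
{"dx": 0.0888, "dy": 0.0235, "dz": 0.0004, "wx": 0.0118, "wy": -0.0153, "wz": 0.6962}
{"dx": 0.1082, "dy": 0.0359, "dz": 0.0011, "wx": 0.0121, "wy": -0.0198, "wz": 0.8702}
```

Emit:
arm_command:
  deltas:
    - {"dx":0.0232,"dy":0.0017,"dz":0,"wx":0.002,"wy":-0.0034,"wz":0.174}
    - {"dx":0.046,"dy":0.006,"dz":0,"wx":0.004,"wy":-0.007,"wz":0.348}
    - {"dx":0.068,"dy":0.0135,"dz":0,"wx":0.007,"wy":-0.011,"wz":0.522}
    - {"dx":0.089,"dy":0.0235,"dz":0,"wx":0.01,"wy":-0.015,"wz":0.696}
    - {"dx":0.108,"dy":0.036,"dz":0.001,"wx":0.012,"wy":-0.02,"wz":0.87}

```text
clock: 8.2
tool_pos: [0.4096, 0.2021, 0.4282]
eef_rot: [0.512, -0.487, 0.495, -0.506]
contact_force: [-0.1, 0.1, -1.8]
opening: 0.563
```

```bash
python3 -c "
from mv import *
rows((.41,.195,.275),3,38)"
```

```text
t 8.2 P [0.41   0.2    0.2742] yaw/th/err [ 2.0246 -0.787  -0.1194] F [-0.1375  0.0511 -1.7971] op 0.563
q [-0.2602  0.4638 -0.4495  2.012   0.3121  0.7374 -0.8679]
{"dx": 0.0218, "dy": 0.0013, "dz": 0.0003, "wx": -0.0029, "wy": -0.0042, "wz": 0.1724}
{"dx": 0.0432, "dy": 0.0053, "dz": 0.0005, "wx": -0.0037, "wy": -0.0083, "wz": 0.3448}
{"dx": 0.0639, "dy": 0.0121, "dz": 0.0008, "wx": -0.0051, "wy": -0.0123, "wz": 0.5172}
{"dx": 0.0834, "dy": 0.0215, "dz": 0.0012, "wx": -0.0071, "wy": -0.0163, "wz": 0.6896}
{"dx": 0.1015, "dy": 0.0332, "dz": 0.0017, "wx": -0.0096, "wy": -0.0200, "wz": 0.8619}
```

Emit:
arm_command:
  deltas:
    - {"dx":0.0218,"dy":0.0013,"dz":0,"wx":-0.001,"wy":-0.004,"wz":0.172}
    - {"dx":0.043,"dy":0.005,"dz":0,"wx":-0.003,"wy":-0.008,"wz":0.345}
    - {"dx":0.064,"dy":0.012,"dz":0.001,"wx":-0.005,"wy":-0.012,"wz":0.517}
    - {"dx":0.083,"dy":0.0215,"dz":0.001,"wx":-0.007,"wy":-0.016,"wz":0.69}
    - {"dx":0.1015,"dy":0.033,"dz":0.0017,"wx":-0.01,"wy":-0.02,"wz":0.862}

```text
clock: 8.7
tool_pos: [0.415, 0.0996, 0.3967]
eef_rot: [-0.326, 0.628, -0.294, 0.643]
contact_force: [-0.4, 0.2, -3.0]
opening: 0.563
```

```bash
python3 -c "
from mv import *
rows((.4102,.1953,.2),4,45)"
```

```text
t 8.7 P [0.4101 0.1942 0.2753] yaw/th/err [ 2.8945 37.9817  0.0213] F [-0.422   0.2298 -3.0237] op 0.563
q [ 0.5364  0.7019 -1.0631  2.1765 -0.0903  0.3615 -0.2061]
{"dx": 0.0129, "dy": 0.0121, "dz": 0.0004, "wx": -0.0026, "wy": -0.0038, "wz": 0.0312}
{"dx": 0.0257, "dy": 0.0242, "dz": 0.0008, "wx": -0.0058, "wy": -0.0076, "wz": 0.0624}
{"dx": 0.0386, "dy": 0.0364, "dz": 0.0012, "wx": -0.0090, "wy": -0.0113, "wz": 0.0936}
{"dx": 0.0515, "dy": 0.0488, "dz": 0.0017, "wx": -0.0124, "wy": -0.0149, "wz": 0.1248}
{"dx": 0.0643, "dy": 0.0612, "dz": 0.0022, "wx": -0.0158, "wy": -0.0184, "wz": 0.1560}
```

Emit:
arm_command:
  deltas:
    - {"dx":0.013,"dy":0.012,"dz":0,"wx":-0.003,"wy":-0.004,"wz":0.031}
    - {"dx":0.026,"dy":0.024,"dz":0.001,"wx":-0.006,"wy":-0.008,"wz":0.062}
    - {"dx":0.0385,"dy":0.0365,"dz":0.001,"wx":-0.009,"wy":-0.011,"wz":0.094}
    - {"dx":0.0515,"dy":0.049,"dz":0.0017,"wx":-0.012,"wy":-0.015,"wz":0.125}
    - {"dx":0.0643,"dy":0.061,"dz":0.0022,"wx":-0.016,"wy":-0.018,"wz":0.156}

```text
clock: 9.2
tool_pos: [0.4178, 0.0871, 0.3076]
eef_rot: [-0.295, 0.644, -0.248, 0.661]
contact_force: [-0.4, 0.3, -1.0]
opening: 0.563
```

```bash
python3 -c "
from mv import *
rows((.4102,.1953,.13),4,45)
for n in('scene','top'): cv2.imwrite(f'pics/{n}7.png',r.snapshot(n)[:,:,::-1])
a=cv2.imread('pics/scene7.png');b=cv2.imread('pics/top7.png')
cv2.imwrite('pics/c7.png',np.hstack([a[60:320,130:400],b[60:320,130:400]]))"
```

```text
t 9.2 P [0.4097 0.1953 0.1983] yaw/th/err [ 3.8431 44.7946  0.2935] F [-0.4033  0.3248 -0.9813] op 0.563
q [ 0.5473  0.9451 -1.0384  2.2412 -0.0128  0.175  -0.1074]
{"dx": 0.0098, "dy": 0.0097, "dz": -0.0006, "wx": 0.0060, "wy": -0.0005, "wz": 0.0009}
{"dx": 0.0195, "dy": 0.0194, "dz": -0.0004, "wx": 0.0055, "wy": -0.0010, "wz": 0.0018}
{"dx": 0.0293, "dy": 0.0291, "dz": -0.0002, "wx": 0.0050, "wy": -0.0015, "wz": 0.0027}
{"dx": 0.0390, "dy": 0.0388, "dz": 0.0000, "wx": 0.0046, "wy": -0.0020, "wz": 0.0036}
{"dx": 0.0488, "dy": 0.0484, "dz": 0.0002, "wx": 0.0041, "wy": -0.0025, "wz": 0.0046}
```

View pics/c7.png

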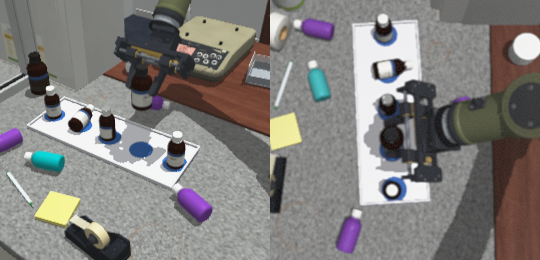

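Run:
```python
from ov import *
L=(.51,.2025,.0716)
P=np.array([.4097,.1953,.1983]); b=P-[0,0,.0556]
B=[(b,(0,0,1),.110,.025,.074)]
overlay('top','pics/top7.png','pics/o7t.png',L,B,(225,160,300,260),5)
overlay('scene','pics/scene7.png','pics/o7s.png',L,B,(230,110,320,230),5)
a=cv2.imread('pics/o7t.png');c=cv2.imread('pics/o7s.png');w=np.zeros((600,a.shape[1]+c.shape[1],3),np.uint8);w[:a.shape[0],:a.shape[1]]=a;w[:c.shape[0],a.shape[1]:]=c;cv2.imwrite('pics/o7.png',w[:, :800])
```

```text
(no output)
```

View pics/o7.png

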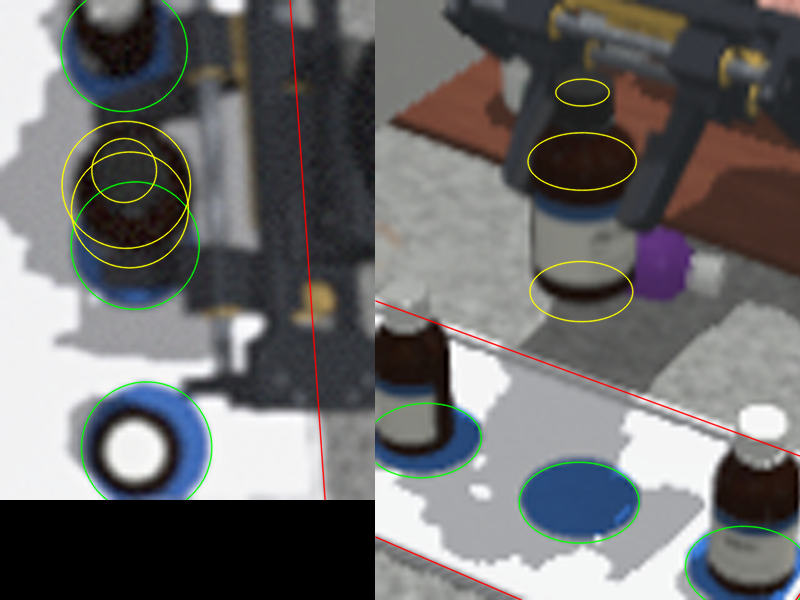

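Run:
```python
import cv2
a=cv2.imread('pics/scene7.png')[110:185,245:300]
a=cv2.convertScaleAbs(a,alpha=2.2,beta=10)
cv2.imwrite('pics/z7.png',cv2.resize(a,None,fx=8,fy=8,interpolation=cv2.INTER_CUBIC))
```

```text
(no output)
```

View pics/z7.png

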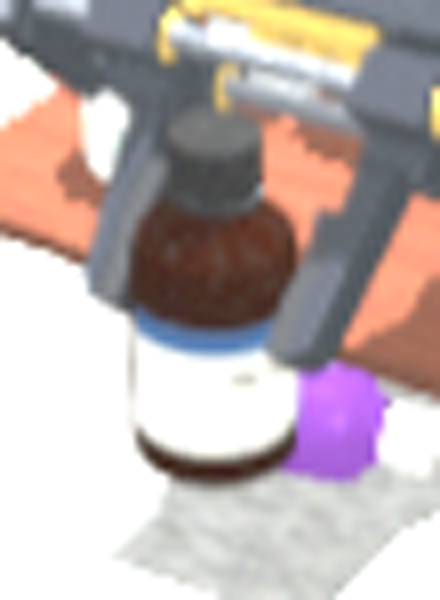

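Run:
```python
import cv2
a=cv2.imread('pics/top7.png')[175:235,228:288]
a=cv2.convertScaleAbs(a,alpha=2.5,beta=15)
cv2.imwrite('pics/z7t.png',cv2.resize(a,None,fx=10,fy=10,interpolation=cv2.INTER_CUBIC))
from h import *
P=np.array([.4097,.1953,.1983]); b=P-[0,0,.0556]
for n in('scene','top'):
    print(n,proj(n,b),proj(n,b+[0,0,.11]),'dy-10',proj(n,b+[0,-.01,0])-proj(n,b),'dz10',proj(n,b+[0,0,.01])-proj(n,b),'dx10',proj(n,b+[.01,0,0])-proj(n,b))
```

```text
scene [270.7623 167.6853] [270.9966 127.9852] dy-10 [ 2.3039 -1.9696] dz10 [ 0.0198 -3.3582] dx10 [-3.3765 -1.3565]
top [250.4749 201.4263] [249.3348 193.5821] dy-10 [4.6777 0.0614] dz10 [-0.091  -0.6261] dx10 [ 0.0743 -4.629 ]
```

View pics/z7t.png

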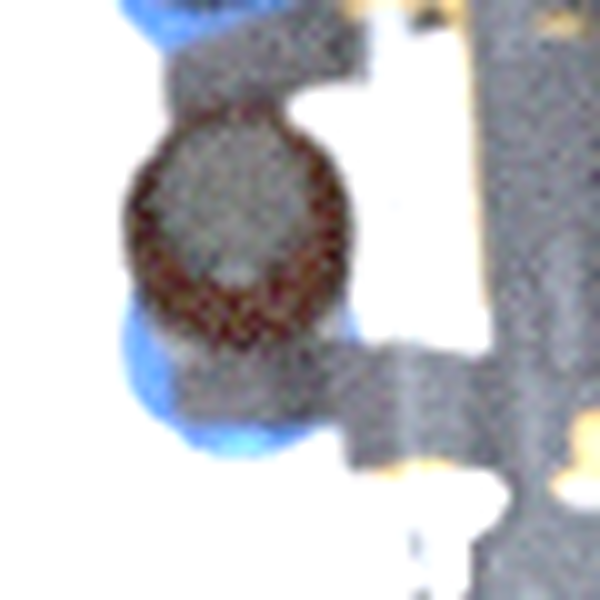

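```bash
python3 -c "
from mv import *
rows((.4115,.1985,.09),4,45)"
```

```text
t 9.3 P [0.4091 0.1947 0.1972] yaw/th/err [ 3.5186 44.7823  0.6451] F [-0.0956 -0.6649 -1.3493] op 0.562
q [ 0.5476  0.947  -1.0365  2.2414 -0.0133  0.1761 -0.1082]
{"dx": 0.0147, "dy": 0.0157, "dz": -0.0009, "wx": 0.0128, "wy": -0.0015, "wz": 0.0010}
{"dx": 0.0294, "dy": 0.0315, "dz": 0.0000, "wx": 0.0113, "wy": -0.0030, "wz": 0.0019}
{"dx": 0.0441, "dy": 0.0472, "dz": 0.0009, "wx": 0.0098, "wy": -0.0046, "wz": 0.0029}
{"dx": 0.0588, "dy": 0.0629, "dz": 0.0018, "wx": 0.0083, "wy": -0.0061, "wz": 0.0038}
{"dx": 0.0735, "dy": 0.0787, "dz": 0.0027, "wx": 0.0068, "wy": -0.0076, "wz": 0.0048}
```

Emit:
arm_command:
  deltas:
    - {"dx":0.014,"dy":0.015,"dz":0,"wx":0.003,"wy":-0.001,"wz":0.001}
    - {"dx":0.0294,"dy":0.0315,"dz":0.001,"wx":0.005,"wy":-0.002,"wz":0.002}
    - {"dx":0.044,"dy":0.047,"dz":0.001,"wx":0.006,"wy":-0.003,"wz":0.003}
    - {"dx":0.059,"dy":0.063,"dz":0.002,"wx":0.006,"wy":-0.004,"wz":0.004}
    - {"dx":0.0735,"dy":0.0785,"dz":0.0025,"wx":0.006,"wy":-0.005,"wz":0.005}

```text
clock: 9.8
tool_pos: [0.4264, 0.0872, 0.2168]
eef_rot: [-0.297, 0.644, -0.246, 0.661]
contact_force: [0.2, 0.3, -1.9]
opening: 0.563
```

```bash
cat > look.py <<'E'
from ov import *
import sys
def look(k,bots,ct,cs,st,ss,al=1.8):
    L=(.51,.2025,.0716)
    for n in('scene','top'):
        im=r.snapshot(n)[:,:,::-1]; cv2.imwrite(f'pics/{n}{k}.png',im); cv2.imwrite(f'pics/{n}{k}b.png',cv2.convertScaleAbs(im,alpha=al,beta=8))
    overlay('top',f'pics/top{k}b.png',f'pics/ot.png',L,bots,ct,st); overlay('scene',f'pics/scene{k}b.png',f'pics/os.png',L,bots,cs,ss)
    a=cv2.imread('pics/ot.png');c=cv2.imread('pics/os.png');w=np.zeros((600,800,3),np.uint8);w[:a.shape[0],:400]=a[:600,:400];w[:c.shape[0],400:400+min(400,c.shape[1])]=c[:600,:400];cv2.imwrite(f'pics/o{k}.png',w)
E
python3 - <<'E'
from mv import *
from look import *
rows((.4115,.1985,.07),4,45)
s=r.get_state(); P=np.array(s['tool_pos'])+D*Ro.from_quat(s['eef_rot']).as_matrix()[:,1]
look(8,[(P-[0,0,.0556],(0,0,1),.110,.025,.074)],(225,170,290,260),(235,140,315,240),6,5)
E
```

```text
t 9.8 P [0.4176 0.1955 0.1077] yaw/th/err [ 4.0552 44.8809  0.4073] F [ 0.209   0.3477 -1.9015] op 0.563
q [ 0.4857  1.1252 -0.9204  2.2349  0.4324  0.044  -0.4036]
{"dx": 0.0049, "dy": 0.0058, "dz": -0.0022, "wx": 0.0092, "wy": 0.0002, "wz": 0.0005}
{"dx": 0.0098, "dy": 0.0117, "dz": -0.0034, "wx": 0.0094, "wy": 0.0003, "wz": 0.0011}
{"dx": 0.0147, "dy": 0.0175, "dz": -0.0046, "wx": 0.0096, "wy": 0.0005, "wz": 0.0016}
{"dx": 0.0196, "dy": 0.0233, "dz": -0.0057, "wx": 0.0097, "wy": 0.0007, "wz": 0.0021}
{"dx": 0.0245, "dy": 0.0292, "dz": -0.0069, "wx": 0.0099, "wy": 0.0009, "wz": 0.0026}Traceback (most recent call last):
  File "<stdin>", line 5, in <module>
  File "look.py", line 8, in look
    a=cv2.imread('pics/ot.png');c=cv2.imread('pics/os.png');w=np.zeros((600,800,3),np.uint8);w[:a.shape[0],:400]=a[:600,:400];w[:c.shape[0],400:400+min(400,c.shape[1])]=c[:600,:400];cv2.imwrite(f'pics/o{k}.png',w)
                                                                                             ~^^^^^^^^^^^^^^^^^^
ValueError: could not broadcast input array from shape (540,390,3) into shape (540,400,3)
```

Emit:
arm_command:
  deltas:
    - {"dx":0.01,"dy":0.012,"dz":-0.004,"wx":0,"wy":0,"wz":0}
    - {"dx":0.012,"dy":0.014,"dz":-0.005,"wx":0,"wy":0,"wz":0}
    - {"dx":0.0125,"dy":0.015,"dz":-0.006,"wx":0,"wy":0,"wz":0}
    - {"dx":0.0125,"dy":0.015,"dz":-0.006,"wx":0,"wy":0,"wz":0}
    - {"dx":0.0125,"dy":0.015,"dz":-0.006,"wx":0,"wy":0,"wz":0}

```text
clock: 10.4
tool_pos: [0.4214, 0.0878, 0.2005]
eef_rot: [-0.298, 0.643, -0.246, 0.662]
contact_force: [-0.7, -0.6, -1.6]
opening: 0.564
```

Run:
```python
from mv import *
rows((.4115,.1985,.09),4,45)
```

```text
t 10.4 P [0.4125 0.1959 0.0911] yaw/th/err [ 4.2632 44.7669  0.2916] F [-0.6868 -0.5784 -1.6003] op 0.564
q [ 0.4864  1.1681 -0.9231  2.2471  1.5268  0.0443 -1.4707]
{"dx": -0.0001, "dy": 0.0005, "dz": -0.0010, "wx": 0.0073, "wy": 0.0008, "wz": 0.0010}
{"dx": -0.0002, "dy": 0.0011, "dz": -0.0013, "wx": 0.0081, "wy": 0.0017, "wz": 0.0021}
{"dx": -0.0003, "dy": 0.0016, "dz": -0.0016, "wx": 0.0090, "wy": 0.0025, "wz": 0.0031}
{"dx": -0.0004, "dy": 0.0021, "dz": -0.0018, "wx": 0.0098, "wy": 0.0033, "wz": 0.0042}
{"dx": -0.0005, "dy": 0.0027, "dz": -0.0021, "wx": 0.0106, "wy": 0.0041, "wz": 0.0052}
```

Emit:
arm_command:
  deltas:
    - {"dx":0.001,"dy":0.003,"dz":0,"wx":0.002,"wy":0,"wz":0}
    - {"dx":0.003,"dy":0.006,"dz":-0.001,"wx":0.004,"wy":0,"wz":0.001}
    - {"dx":0.006,"dy":0.0095,"dz":-0.001,"wx":0.005,"wy":0,"wz":0.001}
    - {"dx":0.0085,"dy":0.012,"dz":-0.001,"wx":0.005,"wy":0,"wz":0.002}
    - {"dx":0.0105,"dy":0.0135,"dz":-0.001,"wx":0.006,"wy":0,"wz":0.003}

```text
clock: 10.9
tool_pos: [0.42, 0.0899, 0.1827]
eef_rot: [-0.295, 0.643, -0.246, 0.663]
contact_force: [0.6, -0.2, -1.1]
opening: 0.562
```

```bash
sed -i 's/w\[:a.shape\[0\],:400\]=a\[:600,:400\]/a=a[:600,:400];w[:a.shape[0],:a.shape[1]]=a/' look.py
python3 - <<'E'
from mv import *
from look import *
rows((.4115,.1985,.065),4,45)
s=r.get_state(); P=np.array(s['tool_pos'])+D*Ro.from_quat(s['eef_rot']).as_matrix()[:,1]
look(9,[(P-[0,0,.0556],(0,0,1),.110,.025,.074)],(225,170,290,260),(235,140,315,240),6,5)
E
```

```text
t 10.9 P [0.4117 0.1984 0.0738] yaw/th/err [ 4.2344 44.9842  0.1088] F [ 0.6386 -0.219  -1.0907] op 0.562
q [ 0.5389  1.2754 -1.0413  2.2451  1.6814  0.1923 -1.5972]
{"dx": 0.0012, "dy": 0.0013, "dz": -0.0004, "wx": 0.0032, "wy": 0.0007, "wz": 0.0001}
{"dx": 0.0025, "dy": 0.0025, "dz": -0.0005, "wx": 0.0039, "wy": 0.0015, "wz": 0.0001}
{"dx": 0.0037, "dy": 0.0038, "dz": -0.0006, "wx": 0.0046, "wy": 0.0022, "wz": 0.0002}
{"dx": 0.0049, "dy": 0.0050, "dz": -0.0008, "wx": 0.0054, "wy": 0.0029, "wz": 0.0003}
{"dx": 0.0062, "dy": 0.0063, "dz": -0.0009, "wx": 0.0061, "wy": 0.0037, "wz": 0.0004}
```

View pics/o9.png

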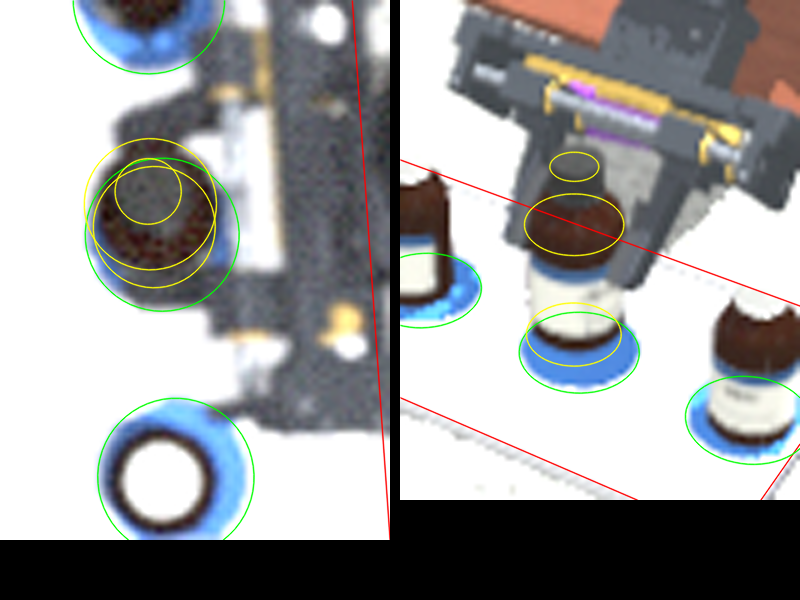

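Emit:
arm_command:
  deltas:
    - {"dx":0.002,"dy":0.002,"dz":0,"wx":0,"wy":0,"wz":0}
    - {"dx":0.004,"dy":0.004,"dz":0,"wx":0.001,"wy":0,"wz":0}
    - {"dx":0.006,"dy":0.006,"dz":0,"wx":0.002,"wy":0,"wz":0}
    - {"dx":0.007,"dy":0.0075,"dz":-0.0005,"wx":0.002,"wy":0.001,"wz":0}
    - {"dx":0.008,"dy":0.009,"dz":-0.0005,"wx":0.002,"wy":0.001,"wz":0}

```text
clock: 11.5
tool_pos: [0.4192, 0.0907, 0.1705]
eef_rot: [-0.294, 0.643, -0.246, 0.663]
contact_force: [0.2, 1.2, -2.0]
opening: 0.563
```

Run:
```python
from mv import *
rows((.4117,.199,.055),4,45)
```

```text
t 11.5 P [0.4111 0.1993 0.0617] yaw/th/err [ 4.1612 45.0456  0.0804] F [ 0.1617  1.2329 -1.9798] op 0.563
q [ 0.5491  1.3203 -1.0637  2.2429  1.7357  0.2352 -1.6307]
{"dx": 0.0010, "dy": 0.0009, "dz": -0.0002, "wx": 0.0023, "wy": 0.0005, "wz": -0.0002}
{"dx": 0.0020, "dy": 0.0018, "dz": -0.0001, "wx": 0.0028, "wy": 0.0010, "wz": -0.0004}
{"dx": 0.0029, "dy": 0.0027, "dz": -0.0001, "wx": 0.0033, "wy": 0.0015, "wz": -0.0006}
{"dx": 0.0039, "dy": 0.0036, "dz": 0.0000, "wx": 0.0038, "wy": 0.0020, "wz": -0.0008}
{"dx": 0.0049, "dy": 0.0045, "dz": 0.0001, "wx": 0.0043, "wy": 0.0025, "wz": -0.0010}
```

Emit:
arm_command:
  deltas:
    - {"dx":0.0005,"dy":0.0005,"dz":0,"wx":0,"wy":0,"wz":0}
    - {"dx":0.001,"dy":0.001,"dz":0,"wx":0,"wy":0,"wz":0}
    - {"dx":0.0015,"dy":0.0015,"dz":0,"wx":0,"wy":0,"wz":0}
    - {"dx":0.002,"dy":0.002,"dz":0,"wx":0,"wy":0,"wz":0}
    - {"dx":0.002,"dy":0.002,"dz":0,"wx":0,"wy":0,"wz":0}

```text
clock: 12.0
tool_pos: [0.4194, 0.0906, 0.1679]
eef_rot: [-0.294, 0.643, -0.246, 0.663]
contact_force: [0.6, 0.8, -1.6]
opening: 0.565
```

Run:
```python
from mv import *
from look import *
rows((.4117,.199,.055),4,45)
s=r.get_state(); P=np.array(s['tool_pos'])+D*Ro.from_quat(s['eef_rot']).as_matrix()[:,1]
look(10,[],(225,170,290,260),(235,140,315,240),6,5)
```

```text
t 12.0 P [0.4113 0.1993 0.059 ] yaw/th/err [ 4.1753 45.0291  0.0576] F [ 0.598   0.7541 -1.6325] op 0.565
q [ 0.5502  1.3278 -1.0648  2.2415  1.7434  0.2406 -1.6333]
{"dx": 0.0006, "dy": 0.0005, "dz": -0.0001, "wx": 0.0018, "wy": 0.0006, "wz": -0.0001}
{"dx": 0.0012, "dy": 0.0011, "dz": -0.0001, "wx": 0.0024, "wy": 0.0011, "wz": -0.0003}
{"dx": 0.0018, "dy": 0.0016, "dz": -0.0001, "wx": 0.0029, "wy": 0.0017, "wz": -0.0004}
{"dx": 0.0024, "dy": 0.0021, "dz": -0.0001, "wx": 0.0035, "wy": 0.0022, "wz": -0.0005}
{"dx": 0.0030, "dy": 0.0026, "dz": -0.0001, "wx": 0.0040, "wy": 0.0028, "wz": -0.0006}
```

View pics/o10.png

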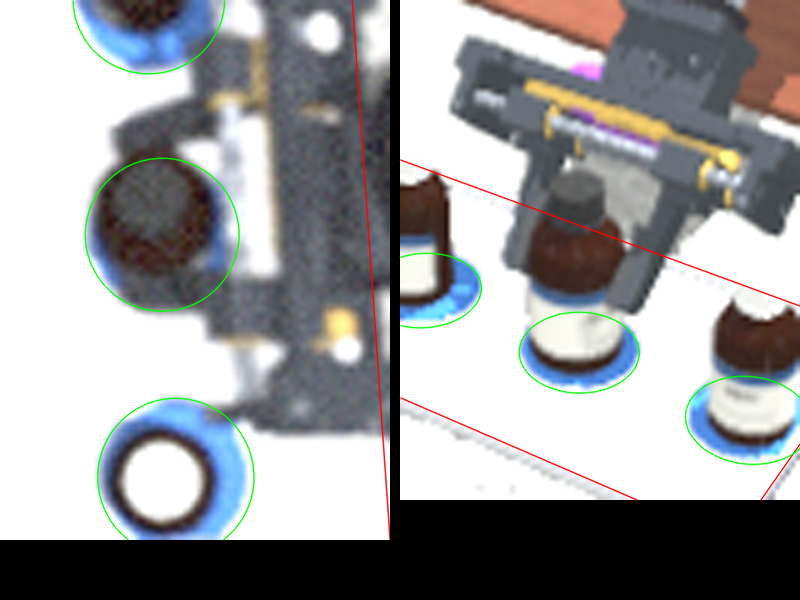

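Emit:
arm_command:
  deltas:
    - {"dx":0.0005,"dy":0.0005,"dz":0,"wx":0,"wy":0,"wz":0}
    - {"dx":0.001,"dy":0.001,"dz":0,"wx":0,"wy":0,"wz":0}
    - {"dx":0.0015,"dy":0.0015,"dz":0,"wx":0,"wy":0,"wz":0}
    - {"dx":0.002,"dy":0.002,"dz":0,"wx":0,"wy":0,"wz":0}
    - {"dx":0.002,"dy":0.002,"dz":0,"wx":0,"wy":0,"wz":0}

```text
clock: 12.6
tool_pos: [0.4192, 0.0911, 0.1669]
eef_rot: [-0.293, 0.643, -0.245, 0.664]
contact_force: [1.1, -8.0, 11.7]
opening: 0.561
```

Emit:
arm_command:
  deltas:
    - {"dx":-0.0005,"dy":-0.0005,"dz":0,"wx":0,"wy":0,"wz":0}
    - {"dx":-0.001,"dy":-0.001,"dz":0,"wx":0,"wy":0,"wz":0}
    - {"dx":-0.001,"dy":-0.001,"dz":0,"wx":0,"wy":0,"wz":0}
    - {"dx":-0.001,"dy":-0.001,"dz":0,"wx":0,"wy":0,"wz":0}
    - {"dx":-0.001,"dy":-0.001,"dz":0,"wx":0,"wy":0,"wz":0}

```text
clock: 13.1
tool_pos: [0.4194, 0.091, 0.1671]
eef_rot: [-0.294, 0.643, -0.245, 0.663]
contact_force: [0.1, -3.1, 5.9]
opening: 0.565
```

Run:
```python
from mv import *
from look import *
rows((.4117,.199,.055),4,45)
s=r.get_state(); P=np.array(s['tool_pos'])+D*Ro.from_quat(s['eef_rot']).as_matrix()[:,1]
look(11,[((.4102,.1953,.004),(0,0,1),.110,.025,.074)],(225,170,290,260),(235,140,315,240),6,5)
```

```text
t 13.1 P [0.4113 0.1998 0.0585] yaw/th/err [ 4.2463 45.1391 -0.0141] F [ 0.0814 -3.1062  5.8659] op 0.565
q [ 0.551   1.3315 -1.0668  2.2411  1.7475  0.2425 -1.6347]
{"dx": 0.0005, "dy": 0.0004, "dz": 0.0000, "wx": 0.0005, "wy": 0.0008, "wz": -0.0006}
{"dx": 0.0011, "dy": 0.0007, "dz": -0.0000, "wx": 0.0012, "wy": 0.0015, "wz": -0.0012}
{"dx": 0.0016, "dy": 0.0011, "dz": -0.0001, "wx": 0.0020, "wy": 0.0023, "wz": -0.0019}
{"dx": 0.0022, "dy": 0.0015, "dz": -0.0001, "wx": 0.0028, "wy": 0.0031, "wz": -0.0025}
{"dx": 0.0027, "dy": 0.0019, "dz": -0.0001, "wx": 0.0036, "wy": 0.0039, "wz": -0.0031}
```

View pics/o11.png

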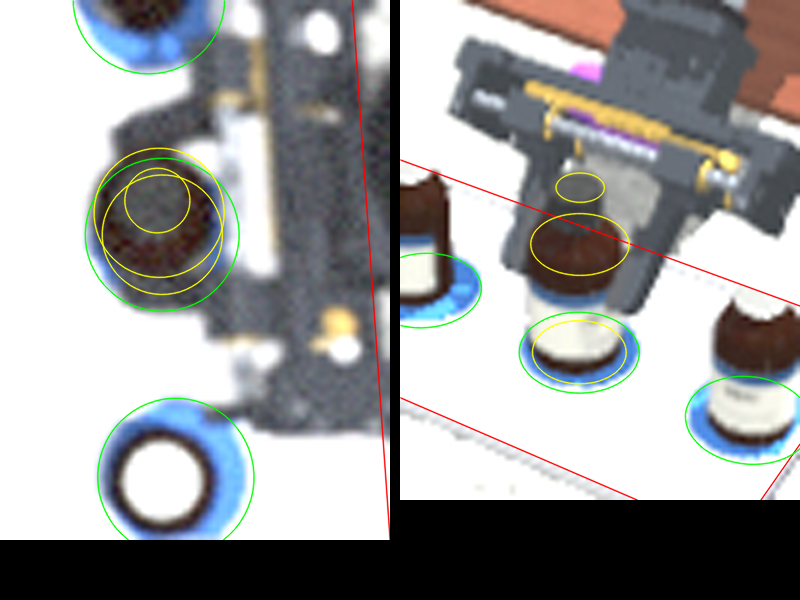

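Emit:
arm_command:
  deltas:
    - {"dx":-0.0005,"dy":-0.0005,"dz":0,"wx":0,"wy":0,"wz":0}
    - {"dx":-0.0005,"dy":-0.0005,"dz":0,"wx":0,"wy":0,"wz":0}
    - {"dx":-0.0005,"dy":-0.0005,"dz":0,"wx":0,"wy":0,"wz":0}
    - {"dx":-0.0005,"dy":-0.0005,"dz":0,"wx":0,"wy":0,"wz":0}
    - {"dx":-0.0005,"dy":-0.0005,"dz":0,"wx":0,"wy":0,"wz":0}
  grip_force: 6

```text
clock: 13.7
tool_pos: [0.4194, 0.0907, 0.1672]
eef_rot: [-0.294, 0.643, -0.246, 0.663]
contact_force: [-0.4, -0.4, 2.3]
opening: 0.565
```

Emit:
arm_command:
  deltas:
    - {"dx":0,"dy":0,"dz":0,"wx":0,"wy":0,"wz":0}
    - {"dx":0,"dy":0,"dz":0,"wx":0,"wy":0,"wz":0}
    - {"dx":0,"dy":0,"dz":0,"wx":0,"wy":0,"wz":0}
    - {"dx":0,"dy":0,"dz":0,"wx":0,"wy":0,"wz":0}
    - {"dx":0,"dy":0,"dz":0,"wx":0,"wy":0,"wz":0}
  claw: 0.45

```text
clock: 14.2
tool_pos: [0.4193, 0.0906, 0.1672]
eef_rot: [-0.294, 0.643, -0.246, 0.663]
contact_force: [0.2, -0.2, 0.5]
opening: 0.724
```

Run:
```python
from mv import *
from look import *
rows((.4117,.129,.125),4,45)
look(12,[((.4102,.1953,.004),(0,0,1),.110,.025,.074)],(225,170,290,260),(235,140,315,240),6,5)
```

```text
t 14.2 P [0.4112 0.1993 0.0583] yaw/th/err [ 4.1749 45.0269  0.0653] F [ 0.1894 -0.2246  0.4677] op 0.724
q [ 0.5505  1.3298 -1.0651  2.2413  1.7454  0.2421 -1.634 ]
{"dx": 0.0005, "dy": -0.0193, "dz": -0.0012, "wx": 0.0020, "wy": 0.0005, "wz": -0.0001}
{"dx": 0.0009, "dy": -0.0387, "dz": -0.0022, "wx": 0.0026, "wy": 0.0011, "wz": -0.0002}
{"dx": 0.0014, "dy": -0.0580, "dz": -0.0032, "wx": 0.0031, "wy": 0.0016, "wz": -0.0004}
{"dx": 0.0019, "dy": -0.0774, "dz": -0.0042, "wx": 0.0036, "wy": 0.0022, "wz": -0.0005}
{"dx": 0.0023, "dy": -0.0967, "dz": -0.0052, "wx": 0.0042, "wy": 0.0027, "wz": -0.0006}
```

View pics/o12.png

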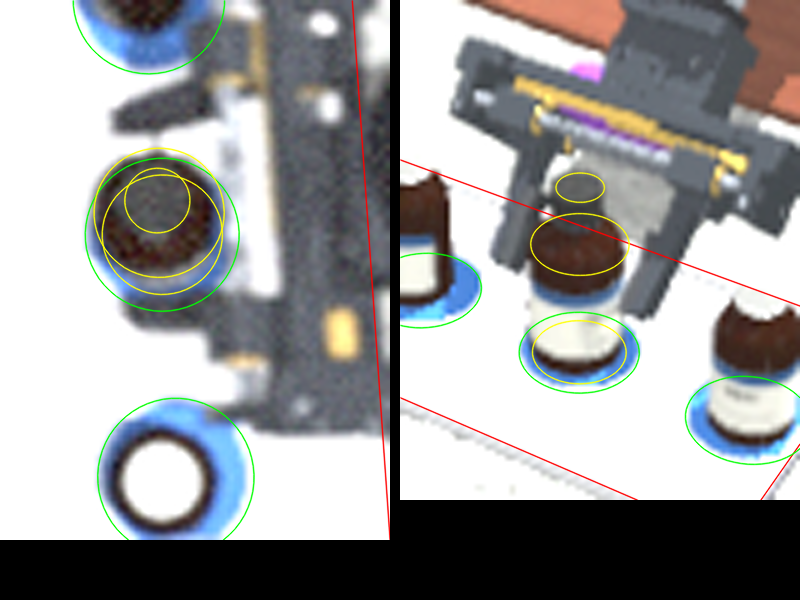

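Emit:
arm_command:
  deltas:
    - {"dx":0,"dy":-0.008,"dz":0,"wx":0,"wy":0,"wz":0}
    - {"dx":0,"dy":-0.022,"dz":0,"wx":0,"wy":0,"wz":0}
    - {"dx":0,"dy":-0.045,"dz":0,"wx":0,"wy":0,"wz":0}
    - {"dx":0,"dy":-0.075,"dz":0,"wx":0,"wy":0,"wz":0}
    - {"dx":0,"dy":-0.11,"dz":0,"wx":0,"wy":0,"wz":0}

```text
clock: 14.8
tool_pos: [0.4247, 0.0134, 0.245]
eef_rot: [-0.297, 0.643, -0.245, 0.662]
contact_force: [0.6, 0.1, -1.0]
opening: 0.724
```

Run:
```python
from mv import *
from look import *
rows((.5,.15,.25),6,30)
e=np.array([np.cos(.0716),np.sin(.0716),0]);C=np.array([.51,.2025,.004])
B=[((.4102,.1953,.004),(0,0,1),.110,.025,.074)]+[(C+k*.1*e,(0,0,1),.1,.022,.067) for k in(-2,0,2)]
look(13,B,(215,75,290,270),(170,140,310,240),3,2.8,1.5)
```

```text
t 14.8 P [0.4157 0.1218 0.136 ] yaw/th/err [ 4.302  44.9288  0.313 ] F [ 0.6164  0.0801 -1.0033] op 0.724
q [ 0.7994  1.2665 -1.298   2.2028  0.9717  0.4675 -0.8967]
{"dx": -0.0272, "dy": -0.0130, "dz": 0.0169, "wx": 0.0018, "wy": -0.0053, "wz": -0.0664}
{"dx": -0.0544, "dy": -0.0255, "dz": 0.0347, "wx": -0.0031, "wy": -0.0109, "wz": -0.1327}
{"dx": -0.0816, "dy": -0.0376, "dz": 0.0523, "wx": -0.0078, "wy": -0.0167, "wz": -0.1991}
{"dx": -0.1087, "dy": -0.0493, "dz": 0.0698, "wx": -0.0121, "wy": -0.0228, "wz": -0.2654}
{"dx": -0.1357, "dy": -0.0606, "dz": 0.0873, "wx": -0.0161, "wy": -0.0291, "wz": -0.3318}
```

View pics/o13.png

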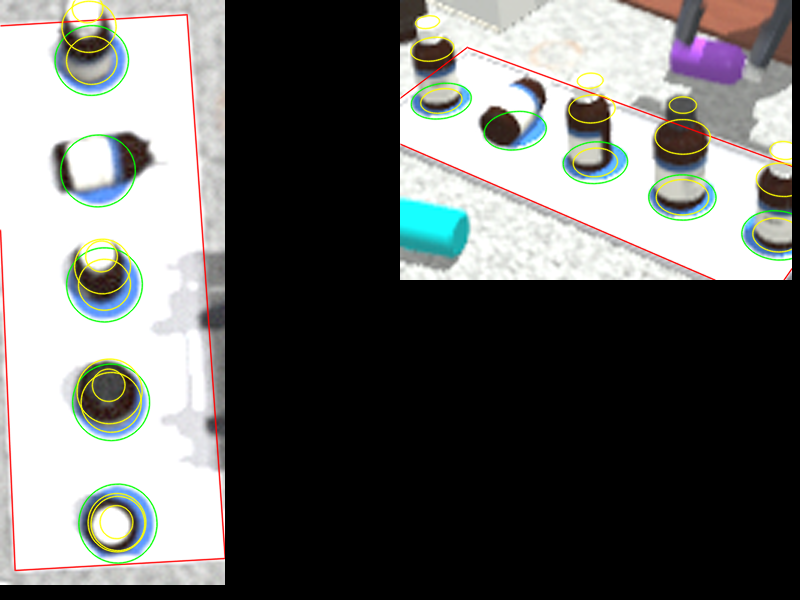

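Run:
```python
from mv import *
b=back('top',232.7,130.9,.026);c=back('top',271.9,124.6,.026);d=(c-b);print(b,c,np.linalg.norm(d),np.degrees(np.arctan2(d[0],-d[1])))
d/=np.linalg.norm(d); print(b+.05*d)
rows((.56,.10,.22),9,40)
```

```text
[0.6036 0.2454 0.026 ] [0.6211 0.1469 0.026 ] 0.09998608832629458 10.08966529811297
[0.6124 0.1961 0.026 ]
t 14.9 P [0.4192 0.1174 0.139 ] yaw/th/err [ 3.8147 45.1543 -0.2154] F [ 0.348   1.777  -0.5168] op 0.724
q [ 0.8147  1.2666 -1.3067  2.2021  0.9758  0.4679 -0.9017]
{"dx": -0.0105, "dy": -0.0151, "dz": 0.0304, "wx": -0.0210, "wy": -0.0164, "wz": -0.0229}
{"dx": -0.0210, "dy": -0.0301, "dz": 0.0602, "wx": -0.0369, "wy": -0.0332, "wz": -0.0457}
{"dx": -0.0316, "dy": -0.0450, "dz": 0.0900, "wx": -0.0525, "wy": -0.0502, "wz": -0.0686}
{"dx": -0.0421, "dy": -0.0599, "dz": 0.1196, "wx": -0.0678, "wy": -0.0675, "wz": -0.0915}
{"dx": -0.0527, "dy": -0.0747, "dz": 0.1491, "wx": -0.0828, "wy": -0.0851, "wz": -0.1143}
```

Emit:
arm_command:
  deltas:
    - {"dx":-0.0105,"dy":-0.015,"dz":0.03,"wx":-0.016,"wy":-0.016,"wz":-0.023}
    - {"dx":-0.021,"dy":-0.03,"dz":0.06,"wx":-0.033,"wy":-0.033,"wz":-0.046}
    - {"dx":-0.0316,"dy":-0.045,"dz":0.09,"wx":-0.05,"wy":-0.05,"wz":-0.069}
    - {"dx":-0.042,"dy":-0.06,"dz":0.12,"wx":-0.066,"wy":-0.067,"wz":-0.091}
    - {"dx":-0.053,"dy":-0.075,"dz":0.149,"wx":-0.083,"wy":-0.085,"wz":-0.114}
  claw: 0.8

```text
clock: 15.4
tool_pos: [0.5761, 0.0088, 0.3352]
eef_rot: [-0.353, 0.614, -0.245, 0.662]
contact_force: [1.1, 0.7, -0.6]
opening: 0.899
```

```bash
sed -i 's/D=.154/D=.157/' mv.py
python3 - <<'E'
from mv import *
rows((.623,.12,.14),10,48)
for n in('scene','top'): cv2.imwrite(f'pics/{n}14.png',r.snapshot(n)[:,:,::-1])
a=cv2.imread('pics/scene14.png');b=cv2.imread('pics/top14.png')
cv2.imwrite('pics/c14.png',np.hstack([a[40:320,50:430],b[20:300,130:530]]))
E
```

```text
t 15.4 P [0.5589 0.1079 0.2147] yaw/th/err [ 9.3972 39.8224  0.2947] F [ 1.0547  0.7368 -0.5842] op 0.899
q [ 0.7074  1.2123 -1.4292  1.7045  0.6312  0.9588 -0.5329]
{"dx": 0.0138, "dy": 0.0117, "dz": 0.0125, "wx": 0.0048, "wy": -0.0021, "wz": 0.0363}
{"dx": 0.0276, "dy": 0.0234, "dz": 0.0259, "wx": 0.0030, "wy": -0.0042, "wz": 0.0727}
{"dx": 0.0414, "dy": 0.0354, "dz": 0.0392, "wx": 0.0011, "wy": -0.0062, "wz": 0.1090}
{"dx": 0.0552, "dy": 0.0474, "dz": 0.0526, "wx": -0.0008, "wy": -0.0082, "wz": 0.1454}
{"dx": 0.0690, "dy": 0.0596, "dz": 0.0660, "wx": -0.0028, "wy": -0.0101, "wz": 0.1817}
```

View pics/c14.png

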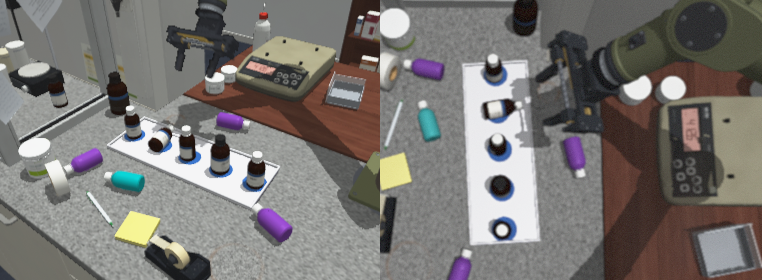

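Run:
```python
from mv import *
for z in(.3,.4,.5,.6): print(z,back('top',350,50,z)[:2],back('top',420,20,z)[:2],'cab top edge? proj x=.745,y=-.1:',proj('top',[.745,-.1,z]),proj('scene',[.745,.08,z]))
f,cx,cy,R,t=cam('top');print('C',-R.T@t)
f,cx,cy,R,t=cam('scene');print('C',-R.T@t)
```

```text
0.3 [0.6702 0.0145] [ 0.7306 -0.1156] cab top edge? proj x=.745,y=-.1: [411.148   12.7874] [195.0137  61.9893]
0.4 [0.614  0.0394] [ 0.6652 -0.0708] cab top edge? proj x=.745,y=-.1: [435.8996 -25.9823] [190.3373  24.2194]
0.5 [0.5578 0.0644] [ 0.5997 -0.0261] cab top edge? proj x=.745,y=-.1: [470.1895 -79.6922] [185.0197 -18.7288]
0.6 [0.5016 0.0893] [0.5343 0.0187] cab top edge? proj x=.745,y=-.1: [ 520.8471 -159.0396] [178.9195 -67.9983]
C [0.3014 0.1779 0.956 ]
C [-0.0039  0.8049  0.6743]
```

View pics/top14.png

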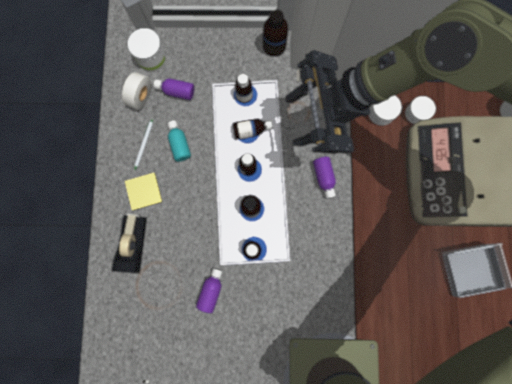

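View pics/scene14.png

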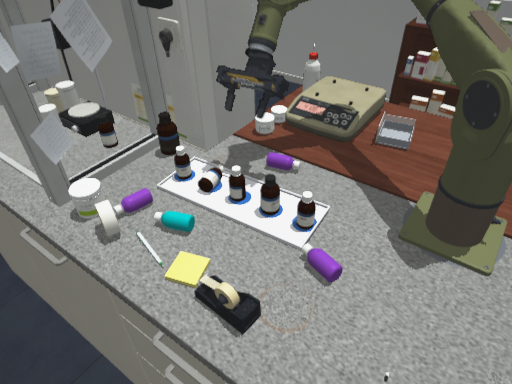

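Run:
```python
from mv import *
print('wristball',back('top',450,45,.48))
rows((.612,.115,.14),5,47)
```

```text
wristball [ 0.5771 -0.0727  0.48  ]
t 15.5 P [0.5627 0.1094 0.2176] yaw/th/err [ 9.4722 39.9225 -0.2401] F [-0.4327  0.4397  0.4311] op 0.904
q [ 0.7057  1.2103 -1.4324  1.6994  0.6324  0.9556 -0.5346]
{"dx": 0.0142, "dy": 0.0117, "dz": 0.0089, "wx": 0.0076, "wy": 0.0152, "wz": 0.0314}
{"dx": 0.0284, "dy": 0.0234, "dz": 0.0171, "wx": 0.0209, "wy": 0.0300, "wz": 0.0628}
{"dx": 0.0426, "dy": 0.0353, "dz": 0.0251, "wx": 0.0346, "wy": 0.0445, "wz": 0.0943}
{"dx": 0.0568, "dy": 0.0473, "dz": 0.0331, "wx": 0.0487, "wy": 0.0587, "wz": 0.1257}
{"dx": 0.0709, "dy": 0.0594, "dz": 0.0410, "wx": 0.0631, "wy": 0.0725, "wz": 0.1570}
```

Emit:
arm_command:
  deltas:
    - {"dx":0.014,"dy":0.0117,"dz":0.009,"wx":0.012,"wy":0.015,"wz":0.031}
    - {"dx":0.028,"dy":0.0234,"dz":0.017,"wx":0.024,"wy":0.03,"wz":0.063}
    - {"dx":0.0426,"dy":0.035,"dz":0.025,"wx":0.036,"wy":0.044,"wz":0.094}
    - {"dx":0.057,"dy":0.047,"dz":0.033,"wx":0.049,"wy":0.059,"wz":0.126}
    - {"dx":0.071,"dy":0.059,"dz":0.041,"wx":0.063,"wy":0.072,"wz":0.157}

```text
clock: 16.0
tool_pos: [0.6172, -0.0006, 0.2422]
eef_rot: [-0.291, 0.648, -0.228, 0.666]
contact_force: [-0.4, -0.2, 1.2]
opening: 0.9
```

Run:
```python
from mv import *
rows((.618,.134,.08),5,48)
for n in('scene','top'): cv2.imwrite(f'pics/{n}15.png',r.snapshot(n)[:,:,::-1])
a=cv2.imread('pics/scene15.png');b=cv2.imread('pics/top15.png')
cv2.imwrite('pics/c15.png',np.hstack([a[0:300,50:430],b[0:300,130:530]]))
```

```text
t 16.0 P [0.6058 0.1135 0.135 ] yaw/th/err [ 4.7907 46.9121  0.6698] F [-0.4424 -0.1984  1.2486] op 0.9
q [ 0.6986  1.4005 -1.3868  1.6119  0.6716  0.8847 -0.4606]
{"dx": 0.0060, "dy": 0.0103, "dz": 0.0011, "wx": 0.0142, "wy": -0.0007, "wz": 0.0048}
{"dx": 0.0120, "dy": 0.0206, "dz": 0.0041, "wx": 0.0135, "wy": -0.0013, "wz": 0.0097}
{"dx": 0.0179, "dy": 0.0309, "dz": 0.0071, "wx": 0.0128, "wy": -0.0020, "wz": 0.0145}
{"dx": 0.0239, "dy": 0.0413, "dz": 0.0101, "wx": 0.0121, "wy": -0.0026, "wz": 0.0193}
{"dx": 0.0299, "dy": 0.0516, "dz": 0.0130, "wx": 0.0115, "wy": -0.0033, "wz": 0.0242}
```

View pics/c15.png

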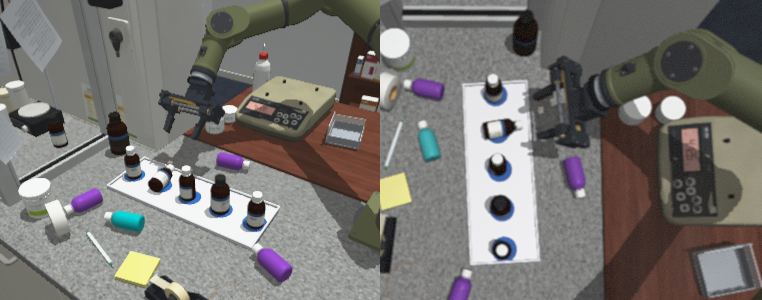

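Emit:
arm_command:
  deltas:
    - {"dx":0.006,"dy":0.0103,"dz":0.002,"wx":0.003,"wy":0,"wz":0.005}
    - {"dx":0.012,"dy":0.0206,"dz":0.0045,"wx":0.006,"wy":-0.001,"wz":0.01}
    - {"dx":0.018,"dy":0.031,"dz":0.007,"wx":0.009,"wy":-0.002,"wz":0.0145}
    - {"dx":0.024,"dy":0.041,"dz":0.01,"wx":0.011,"wy":-0.003,"wz":0.019}
    - {"dx":0.03,"dy":0.0516,"dz":0.013,"wx":0.0115,"wy":-0.003,"wz":0.024}

```text
clock: 16.6
tool_pos: [0.6289, 0.0175, 0.1863]
eef_rot: [-0.281, 0.648, -0.224, 0.671]
contact_force: [0.1, -0.2, -0.2]
opening: 0.901
```

Run:
```python
from mv import *
rows((.615,.160,.057),5,48)
for n in('scene','top'): cv2.imwrite(f'pics/{n}16.png',r.snapshot(n)[:,:,::-1])
a=cv2.imread('pics/scene16.png')[110:230,150:290];b=cv2.imread('pics/top16.png')[60:200,200:340]
a=cv2.resize(a,None,fx=2.8,fy=2.8,interpolation=2);b=cv2.resize(b,None,fx=2.8,fy=2.8,interpolation=2)
w=np.zeros((392,784,3),np.uint8);w[:336,:392]=a;w[:,392:]=b;cv2.imwrite('pics/c16.png',w)
```

```text
t 16.6 P [0.6189 0.1338 0.0813] yaw/th/err [ 5.0724 48.0331 -0.124 ] F [ 0.0597 -0.2132 -0.1777] op 0.901
q [ 0.659   1.4838 -1.3481  1.5804  0.7206  0.8285 -0.4337]
{"dx": 0.0001, "dy": 0.0072, "dz": -0.0000, "wx": -0.0025, "wy": 0.0002, "wz": -0.0001}
{"dx": 0.0001, "dy": 0.0144, "dz": -0.0004, "wx": -0.0023, "wy": 0.0004, "wz": -0.0003}
{"dx": 0.0002, "dy": 0.0215, "dz": -0.0008, "wx": -0.0020, "wy": 0.0006, "wz": -0.0004}
{"dx": 0.0003, "dy": 0.0287, "dz": -0.0011, "wx": -0.0018, "wy": 0.0009, "wz": -0.0006}
{"dx": 0.0004, "dy": 0.0359, "dz": -0.0015, "wx": -0.0016, "wy": 0.0011, "wz": -0.0007}
```

View pics/c16.png

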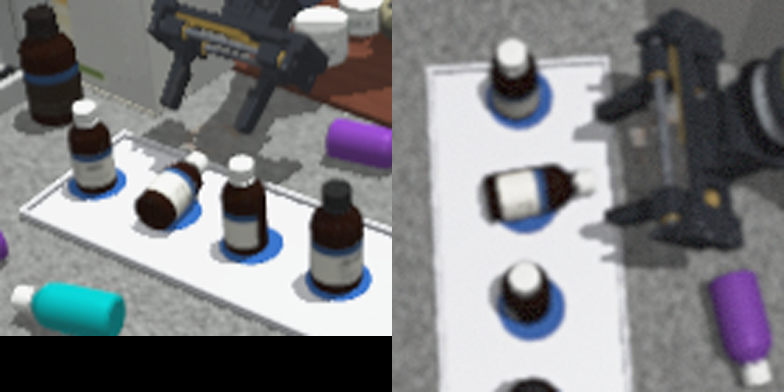

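Emit:
arm_command:
  deltas:
    - {"dx":0,"dy":0.0072,"dz":0,"wx":0,"wy":0,"wz":0}
    - {"dx":0,"dy":0.0144,"dz":-0.0004,"wx":-0.001,"wy":0,"wz":0}
    - {"dx":0,"dy":0.0215,"dz":-0.0008,"wx":-0.001,"wy":0,"wz":0}
    - {"dx":0,"dy":0.0287,"dz":-0.0011,"wx":-0.001,"wy":0,"wz":0}
    - {"dx":0,"dy":0.036,"dz":-0.0013,"wx":-0.001,"wy":0,"wz":0}

```text
clock: 17.2
tool_pos: [0.6251, 0.0442, 0.1628]
eef_rot: [-0.282, 0.648, -0.224, 0.671]
contact_force: [-0.1, -0.2, 0.1]
opening: 0.901
```

Run:
```python
from mv import *
rows((.6129,.1932,.027),5,48)
for n in('scene','top'): cv2.imwrite(f'pics/{n}17.png',r.snapshot(n)[:,:,::-1])
a=cv2.imread('pics/scene17.png')[110:230,150:290];b=cv2.imread('pics/top17.png')[60:200,200:340]
a=cv2.resize(a,None,fx=2.8,fy=2.8,interpolation=2);b=cv2.resize(b,None,fx=2.8,fy=2.8,interpolation=2)
w=np.zeros((392,784,3),np.uint8);w[:336,:392]=a;w[:,392:]=b;cv2.imwrite('pics/c17.png',w)
```

```text
t 17.2 P [0.6149 0.1605 0.0578] yaw/th/err [ 5.0674 48.0326 -0.0672] F [-0.1218 -0.1886  0.0758] op 0.901
q [ 0.6189  1.5068 -1.3173  1.5971  0.7538  0.7656 -0.4622]
{"dx": 0.0002, "dy": 0.0090, "dz": 0.0003, "wx": -0.0013, "wy": 0.0002, "wz": -0.0001}
{"dx": 0.0004, "dy": 0.0180, "dz": 0.0005, "wx": -0.0010, "wy": 0.0004, "wz": -0.0003}
{"dx": 0.0006, "dy": 0.0270, "dz": 0.0006, "wx": -0.0008, "wy": 0.0006, "wz": -0.0004}
{"dx": 0.0007, "dy": 0.0360, "dz": 0.0007, "wx": -0.0006, "wy": 0.0008, "wz": -0.0006}
{"dx": 0.0009, "dy": 0.0450, "dz": 0.0009, "wx": -0.0004, "wy": 0.0010, "wz": -0.0007}
```

View pics/c17.png

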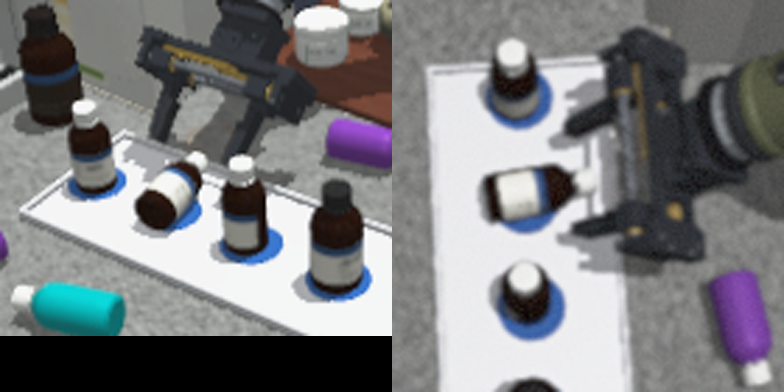

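Emit:
arm_command:
  deltas:
    - {"dx":0,"dy":0.008,"dz":0,"wx":0,"wy":0,"wz":0}
    - {"dx":0,"dy":0.016,"dz":0,"wx":0,"wy":0,"wz":0}
    - {"dx":0.0005,"dy":0.024,"dz":0,"wx":0,"wy":0,"wz":0}
    - {"dx":0.0005,"dy":0.031,"dz":0,"wx":0,"wy":0,"wz":0}
    - {"dx":0.001,"dy":0.035,"dz":0,"wx":0,"wy":0,"wz":0}

```text
clock: 17.8
tool_pos: [0.6227, 0.0697, 0.1383]
eef_rot: [-0.282, 0.648, -0.224, 0.671]
contact_force: [-0.1, 0.9, -0.0]
opening: 0.904
```

Run:
```python
from mv import *
rows((.6129,.1932,.027),5,48)
for n in('scene','top'): cv2.imwrite(f'pics/{n}18.png',r.snapshot(n)[:,:,::-1])
a=cv2.imread('pics/scene18.png')[110:230,150:290];b=cv2.imread('pics/top18.png')[60:200,200:340]
a=cv2.resize(a,None,fx=2.8,fy=2.8,interpolation=2);b=cv2.resize(b,None,fx=2.8,fy=2.8,interpolation=2)
w=np.zeros((392,784,3),np.uint8);w[:336,:392]=a;w[:,392:]=b;cv2.imwrite('pics/c18.png',w)
```

```text
t 17.8 P [0.6124 0.186  0.0333] yaw/th/err [ 5.0596 48.0421 -0.0032] F [-0.0944  0.8893 -0.0141] op 0.904
q [ 0.577   1.5329 -1.2868  1.6016  0.7852  0.7098 -0.4854]
{"dx": -0.0000, "dy": 0.0019, "dz": 0.0002, "wx": 0.0001, "wy": 0.0002, "wz": -0.0002}
{"dx": -0.0001, "dy": 0.0038, "dz": 0.0004, "wx": 0.0003, "wy": 0.0004, "wz": -0.0004}
{"dx": -0.0001, "dy": 0.0057, "dz": 0.0006, "wx": 0.0005, "wy": 0.0005, "wz": -0.0006}
{"dx": -0.0001, "dy": 0.0076, "dz": 0.0008, "wx": 0.0007, "wy": 0.0007, "wz": -0.0007}
{"dx": -0.0002, "dy": 0.0095, "dz": 0.0010, "wx": 0.0009, "wy": 0.0009, "wz": -0.0009}
```

View pics/c18.png

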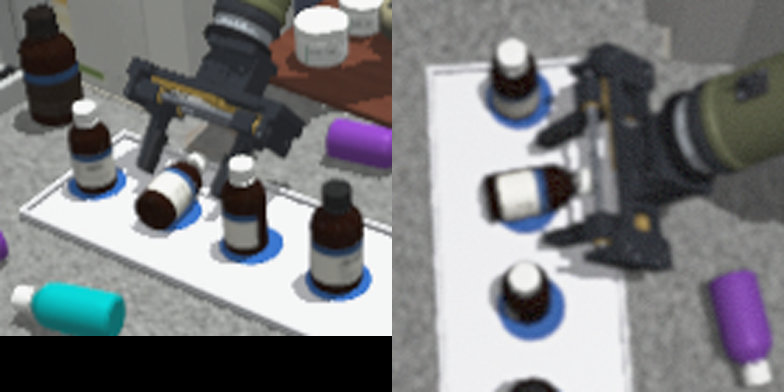

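Emit:
arm_command:
  deltas:
    - {"dx":0,"dy":0.003,"dz":0,"wx":0,"wy":0,"wz":0}
    - {"dx":0,"dy":0.006,"dz":0.0005,"wx":0,"wy":0,"wz":0}
    - {"dx":0,"dy":0.009,"dz":0.001,"wx":0,"wy":0,"wz":0}
    - {"dx":0,"dy":0.009,"dz":0.001,"wx":0,"wy":0,"wz":0}
    - {"dx":0,"dy":0.009,"dz":0.001,"wx":0,"wy":0,"wz":0}

```text
clock: 18.4
tool_pos: [0.6234, 0.0757, 0.1329]
eef_rot: [-0.282, 0.648, -0.224, 0.671]
contact_force: [0.6, 0.2, -0.9]
opening: 0.893
```

Emit:
arm_command:
  deltas:
    - {"dx":0,"dy":0,"dz":0,"wx":0,"wy":0,"wz":0}
    - {"dx":0,"dy":0,"dz":0,"wx":0,"wy":0,"wz":0}
    - {"dx":0,"dy":0,"dz":0,"wx":0,"wy":0,"wz":0}
    - {"dx":0,"dy":0,"dz":0,"wx":0,"wy":0,"wz":0}
    - {"dx":0,"dy":0,"dz":0,"wx":0,"wy":0,"wz":0}
  claw: -1
  grip_force: 10

```text
clock: 18.9
tool_pos: [0.6234, 0.0757, 0.133]
eef_rot: [-0.282, 0.648, -0.224, 0.671]
contact_force: [0.6, -0.9, 0.1]
opening: 0.506
```

Emit:
arm_command:
  deltas:
    - {"dx":0,"dy":0,"dz":0,"wx":0,"wy":0,"wz":0}
    - {"dx":0,"dy":0,"dz":0,"wx":0,"wy":0,"wz":0}
    - {"dx":0,"dy":0,"dz":0,"wx":0,"wy":0,"wz":0}
    - {"dx":0,"dy":0,"dz":0,"wx":0,"wy":0,"wz":0}
    - {"dx":0,"dy":0,"dz":0,"wx":0,"wy":0,"wz":0}

```text
clock: 19.4
tool_pos: [0.6234, 0.0757, 0.133]
eef_rot: [-0.282, 0.648, -0.224, 0.671]
contact_force: [0.3, -0.7, 0.2]
opening: 0.511
```

Run:
```python
from mv import *
rows((.6129,.185,.1),5,48)
for n in('scene','top'): cv2.imwrite(f'pics/{n}19.png',r.snapshot(n)[:,:,::-1])
a=cv2.imread('pics/scene19.png')[110:230,150:290];b=cv2.imread('pics/top19.png')[60:200,200:340]
a=cv2.resize(a,None,fx=2.8,fy=2.8,interpolation=2);b=cv2.resize(b,None,fx=2.8,fy=2.8,interpolation=2)
w=np.zeros((392,784,3),np.uint8);w[:336,:392]=a;w[:,392:]=b;cv2.imwrite('pics/c19.png',w)
```

```text
t 19.4 P [0.6134 0.192  0.028 ] yaw/th/err [ 5.0454 48.0365 -0.0661] F [ 0.2878 -0.6661  0.2415] op 0.511
q [ 0.5662  1.539  -1.2807  1.5983  0.7919  0.6985 -0.4898]
{"dx": -0.0098, "dy": -0.0107, "dz": -0.0000, "wx": -0.0013, "wy": 0.0001, "wz": -0.0002}
{"dx": -0.0196, "dy": -0.0213, "dz": -0.0003, "wx": -0.0012, "wy": 0.0003, "wz": -0.0003}
{"dx": -0.0294, "dy": -0.0320, "dz": -0.0005, "wx": -0.0010, "wy": 0.0004, "wz": -0.0005}
{"dx": -0.0392, "dy": -0.0426, "dz": -0.0007, "wx": -0.0009, "wy": 0.0005, "wz": -0.0006}
{"dx": -0.0490, "dy": -0.0533, "dz": -0.0009, "wx": -0.0007, "wy": 0.0007, "wz": -0.0008}
```

View pics/c19.png

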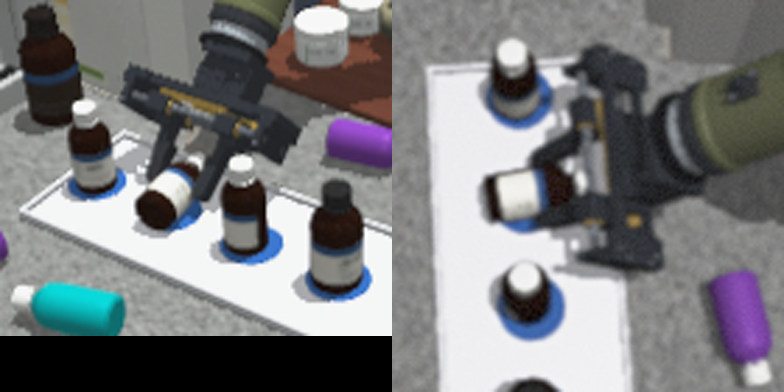

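Emit:
arm_command:
  deltas:
    - {"dx":-0.003,"dy":-0.003,"dz":0,"wx":0,"wy":0,"wz":0}
    - {"dx":-0.01,"dy":-0.011,"dz":0,"wx":0,"wy":0,"wz":0}
    - {"dx":-0.022,"dy":-0.024,"dz":0,"wx":0,"wy":0,"wz":0}
    - {"dx":-0.036,"dy":-0.04,"dz":0,"wx":0,"wy":0,"wz":0}
    - {"dx":-0.049,"dy":-0.053,"dz":0,"wx":0,"wy":0,"wz":0}

```text
clock: 20.0
tool_pos: [0.6242, 0.0689, 0.2079]
eef_rot: [-0.281, 0.648, -0.224, 0.672]
contact_force: [0.7, 0.9, -1.1]
opening: 0.51
```

Run:
```python
from mv import *
rows((.611,.19,.25),5,42)
for n in('scene','top'): cv2.imwrite(f'pics/{n}20.png',r.snapshot(n)[:,:,::-1])
a=cv2.imread('pics/scene20.png')[110:230,150:290];b=cv2.imread('pics/top20.png')[60:200,200:340]
a=cv2.resize(a,None,fx=2.8,fy=2.8,interpolation=2);b=cv2.resize(b,None,fx=2.8,fy=2.8,interpolation=2)
w=np.zeros((392,784,3),np.uint8);w[:336,:392]=a;w[:,392:]=b;cv2.imwrite('pics/c20.png',w)
```

```text
t 20.0 P [0.6144 0.1853 0.103 ] yaw/th/err [ 5.1578 48.0738 -0.2384] F [ 0.6719  0.9311 -1.0833] op 0.51
q [ 0.5882  1.44   -1.3431  1.6209  0.7278  0.7534 -0.5261]
{"dx": -0.0259, "dy": -0.0189, "dz": 0.0001, "wx": -0.0048, "wy": 0.0004, "wz": -0.0270}
{"dx": -0.0517, "dy": -0.0377, "dz": -0.0005, "wx": -0.0043, "wy": 0.0008, "wz": -0.0540}
{"dx": -0.0776, "dy": -0.0564, "dz": -0.0011, "wx": -0.0038, "wy": 0.0013, "wz": -0.0810}
{"dx": -0.1035, "dy": -0.0751, "dz": -0.0016, "wx": -0.0033, "wy": 0.0017, "wz": -0.1080}
{"dx": -0.1293, "dy": -0.0937, "dz": -0.0022, "wx": -0.0028, "wy": 0.0022, "wz": -0.1350}
```

View pics/c20.png

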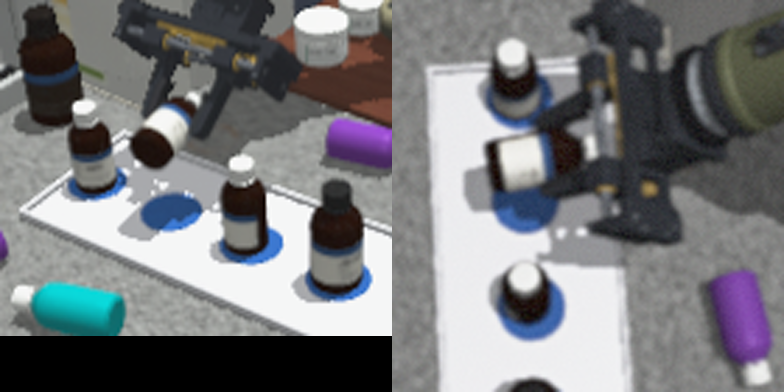

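Emit:
arm_command:
  deltas:
    - {"dx":-0.026,"dy":-0.019,"dz":0,"wx":0,"wy":0,"wz":-0.027}
    - {"dx":-0.052,"dy":-0.0377,"dz":0,"wx":0,"wy":0,"wz":-0.054}
    - {"dx":-0.0776,"dy":-0.0564,"dz":-0.001,"wx":0,"wy":0.001,"wz":-0.081}
    - {"dx":-0.1035,"dy":-0.075,"dz":-0.001,"wx":0,"wy":0.001,"wz":-0.108}
    - {"dx":-0.129,"dy":-0.094,"dz":-0.002,"wx":0,"wy":0.002,"wz":-0.135}

```text
clock: 20.6
tool_pos: [0.62, 0.0853, 0.3645]
eef_rot: [-0.316, 0.633, -0.26, 0.657]
contact_force: [0.0, -0.3, -1.3]
opening: 0.51
```

Run:
```python
from mv import *
rows((.61,.195,.265),5,2)
```

```text
t 20.6 P [0.6108 0.1897 0.2476] yaw/th/err [ 4.9227 41.8662  0.0754] F [ 0.029  -0.3238 -1.3106] op 0.51
q [ 0.5601  1.1738 -1.4031  1.5958  0.5939  0.8898 -0.631 ]
{"dx": -0.0249, "dy": -0.0004, "dz": -0.0003, "wx": 0.0015, "wy": -0.0002, "wz": -0.1772}
{"dx": -0.0494, "dy": 0.0023, "dz": -0.0003, "wx": 0.0013, "wy": -0.0003, "wz": -0.3544}
{"dx": -0.0730, "dy": 0.0078, "dz": -0.0004, "wx": 0.0011, "wy": -0.0005, "wz": -0.5315}
{"dx": -0.0955, "dy": 0.0162, "dz": -0.0005, "wx": 0.0010, "wy": -0.0008, "wz": -0.7087}
{"dx": -0.1163, "dy": 0.0271, "dz": -0.0005, "wx": 0.0010, "wy": -0.0010, "wz": -0.8859}
```

Emit:
arm_command:
  deltas:
    - {"dx":-0.025,"dy":0,"dz":0,"wx":0,"wy":0,"wz":-0.177}
    - {"dx":-0.049,"dy":0.0023,"dz":0,"wx":0,"wy":0,"wz":-0.354}
    - {"dx":-0.073,"dy":0.008,"dz":0,"wx":0,"wy":0,"wz":-0.5315}
    - {"dx":-0.0955,"dy":0.016,"dz":0,"wx":0,"wy":-0.001,"wz":-0.709}
    - {"dx":-0.116,"dy":0.027,"dz":0,"wx":0.001,"wy":-0.001,"wz":-0.886}

```text
clock: 21.1
tool_pos: [0.611, 0.1899, 0.4226]
eef_rot: [-0.513, 0.485, -0.47, 0.529]
contact_force: [0.6, -0.3, -1.8]
opening: 0.509
```

Run:
```python
from mv import *
rows((.61,.205,.265),4,-36)
```

```text
t 21.1 P [0.611  0.1948 0.2657] yaw/th/err [ 4.9569  1.7806 -0.1561] F [ 0.5736 -0.2845 -1.8294] op 0.509
q [ 0.139   0.8744 -1.0622  1.4776  0.7655  1.2267 -0.9254]
{"dx": -0.0227, "dy": 0.0016, "dz": 0.0005, "wx": -0.0036, "wy": 0.0040, "wz": -0.1679}
{"dx": -0.0450, "dy": 0.0058, "dz": 0.0006, "wx": -0.0043, "wy": 0.0080, "wz": -0.3358}
{"dx": -0.0666, "dy": 0.0127, "dz": 0.0009, "wx": -0.0056, "wy": 0.0120, "wz": -0.5038}
{"dx": -0.0872, "dy": 0.0221, "dz": 0.0013, "wx": -0.0074, "wy": 0.0158, "wz": -0.6717}
{"dx": -0.1064, "dy": 0.0339, "dz": 0.0018, "wx": -0.0097, "wy": 0.0196, "wz": -0.8396}
```

Emit:
arm_command:
  deltas:
    - {"dx":-0.0227,"dy":0.0016,"dz":0,"wx":0,"wy":0.004,"wz":-0.168}
    - {"dx":-0.045,"dy":0.006,"dz":0,"wx":-0.002,"wy":0.008,"wz":-0.336}
    - {"dx":-0.0666,"dy":0.0127,"dz":0.001,"wx":-0.004,"wy":0.012,"wz":-0.504}
    - {"dx":-0.087,"dy":0.022,"dz":0.001,"wx":-0.006,"wy":0.016,"wz":-0.672}
    - {"dx":-0.1064,"dy":0.034,"dz":0.0018,"wx":-0.008,"wy":0.02,"wz":-0.84}

```text
clock: 21.6
tool_pos: [0.6032, 0.298, 0.3913]
eef_rot: [0.641, -0.299, 0.618, -0.344]
contact_force: [-0.9, -0.0, -0.8]
opening: 0.506
```

Run:
```python
from mv import *
from look import *
rows((.6098,.2097,.2),4,-42)
s=r.get_state(); P=np.array(s['tool_pos'])+D*Ro.from_quat(s['eef_rot']).as_matrix()[:,1]
look(21,[(P-[0,0,.053],(0,-.1,.99),.1,.022,.067)],(215,60,290,190),(160,80,260,220),5,4,1.6)
```

```text
t 21.6 P [0.6098 0.2061 0.2642] yaw/th/err [  4.0885 -35.9387  -0.0074] F [-0.8761 -0.0277 -0.8148] op 0.506
q [-0.3174  0.9471 -0.747   1.2849  0.9524  1.7044 -1.0858]
{"dx": -0.0114, "dy": 0.0100, "dz": 0.0001, "wx": -0.0004, "wy": 0.0003, "wz": -0.0269}
{"dx": -0.0229, "dy": 0.0201, "dz": 0.0002, "wx": -0.0006, "wy": 0.0006, "wz": -0.0539}
{"dx": -0.0343, "dy": 0.0303, "dz": 0.0002, "wx": -0.0009, "wy": 0.0009, "wz": -0.0808}
{"dx": -0.0457, "dy": 0.0405, "dz": 0.0003, "wx": -0.0011, "wy": 0.0012, "wz": -0.1078}
{"dx": -0.0572, "dy": 0.0508, "dz": 0.0004, "wx": -0.0014, "wy": 0.0015, "wz": -0.1347}
```

View pics/o21.png

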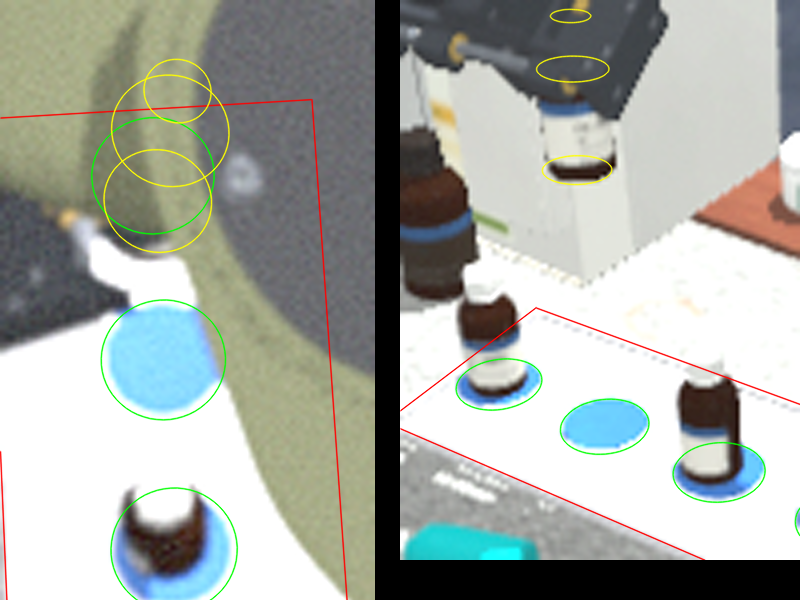

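Emit:
arm_command:
  deltas:
    - {"dx":-0.0114,"dy":0.01,"dz":0,"wx":0,"wy":0,"wz":-0.027}
    - {"dx":-0.023,"dy":0.02,"dz":0,"wx":0,"wy":0,"wz":-0.054}
    - {"dx":-0.0343,"dy":0.03,"dz":0,"wx":-0.001,"wy":0.001,"wz":-0.081}
    - {"dx":-0.0457,"dy":0.0405,"dz":0,"wx":-0.001,"wy":0.001,"wz":-0.108}
    - {"dx":-0.057,"dy":0.051,"dz":0,"wx":-0.001,"wy":0.0015,"wz":-0.135}

```text
clock: 22.2
tool_pos: [0.603, 0.3123, 0.3148]
eef_rot: [0.655, -0.266, 0.635, -0.31]
contact_force: [0.4, 0.2, -0.5]
opening: 0.506
```

Run:
```python
from mv import *
rows((.6098,.2097,.14),4,-42)
```

```text
t 22.2 P [0.6099 0.2077 0.1979] yaw/th/err [  3.9378 -41.8738   0.096 ] F [ 0.4117  0.1707 -0.5438] op 0.506
q [-0.3765  1.0556 -0.6874  1.2903  1.0085  1.7028 -1.1627]
{"dx": -0.0081, "dy": 0.0084, "dz": -0.0003, "wx": 0.0023, "wy": -0.0002, "wz": -0.0006}
{"dx": -0.0162, "dy": 0.0167, "dz": -0.0003, "wx": 0.0025, "wy": -0.0004, "wz": -0.0011}
{"dx": -0.0243, "dy": 0.0251, "dz": -0.0003, "wx": 0.0027, "wy": -0.0006, "wz": -0.0017}
{"dx": -0.0324, "dy": 0.0334, "dz": -0.0003, "wx": 0.0029, "wy": -0.0008, "wz": -0.0022}
{"dx": -0.0404, "dy": 0.0418, "dz": -0.0003, "wx": 0.0031, "wy": -0.0010, "wz": -0.0028}
```

Emit:
arm_command:
  deltas:
    - {"dx":-0.008,"dy":0.0084,"dz":0,"wx":0,"wy":0,"wz":0}
    - {"dx":-0.016,"dy":0.0167,"dz":0,"wx":0,"wy":0,"wz":0}
    - {"dx":-0.024,"dy":0.025,"dz":0,"wx":0.001,"wy":0,"wz":-0.001}
    - {"dx":-0.0324,"dy":0.0334,"dz":0,"wx":0.001,"wy":-0.001,"wz":-0.002}
    - {"dx":-0.0404,"dy":0.0418,"dz":0,"wx":0.001,"wy":-0.001,"wz":-0.003}

```text
clock: 22.7
tool_pos: [0.6026, 0.3152, 0.2574]
eef_rot: [0.656, -0.266, 0.635, -0.31]
contact_force: [-0.8, -0.1, -0.8]
opening: 0.513
```

Run:
```python
from mv import *
from look import *
rows((.6098,.2097,.08),4,-42)
s=r.get_state(); P=np.array(s['tool_pos'])+D*Ro.from_quat(s['eef_rot']).as_matrix()[:,1]
look(22,[(P-[0,0,.053],(0,0,1),.1,.022,.067)],(215,60,290,190),(160,120,260,230),4,4,1.6)
```

```text
t 22.7 P [0.6099 0.2105 0.1406] yaw/th/err [  4.0097 -41.9061   0.0316] F [-0.7863 -0.121  -0.758 ] op 0.513
q [-0.3853  1.1288 -0.6726  1.3042  1.0406  1.6451 -1.2155]
{"dx": -0.0080, "dy": 0.0091, "dz": -0.0001, "wx": 0.0007, "wy": 0.0000, "wz": -0.0004}
{"dx": -0.0160, "dy": 0.0183, "dz": -0.0001, "wx": 0.0006, "wy": 0.0001, "wz": -0.0008}
{"dx": -0.0241, "dy": 0.0274, "dz": -0.0001, "wx": 0.0006, "wy": 0.0001, "wz": -0.0013}
{"dx": -0.0321, "dy": 0.0365, "dz": -0.0001, "wx": 0.0006, "wy": 0.0001, "wz": -0.0017}
{"dx": -0.0401, "dy": 0.0456, "dz": -0.0002, "wx": 0.0006, "wy": 0.0002, "wz": -0.0021}
```

View pics/o22.png

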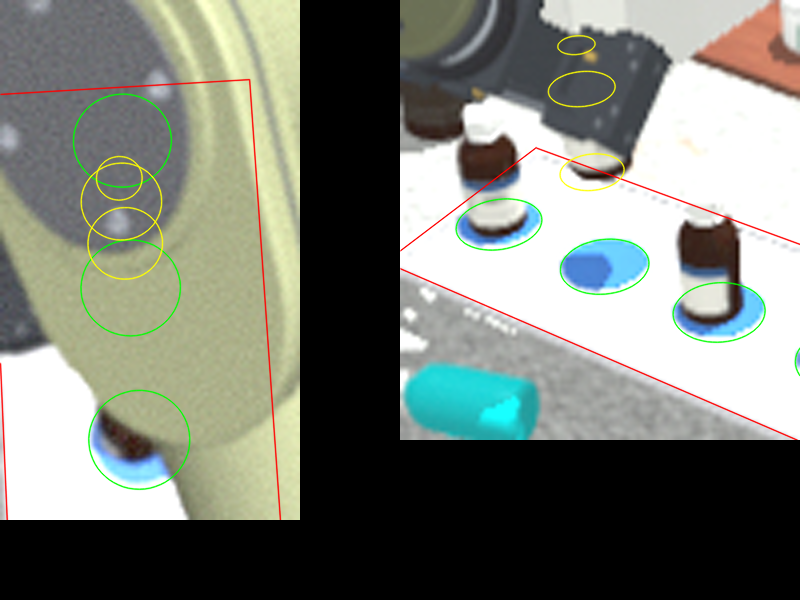

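View pics/scene22.png

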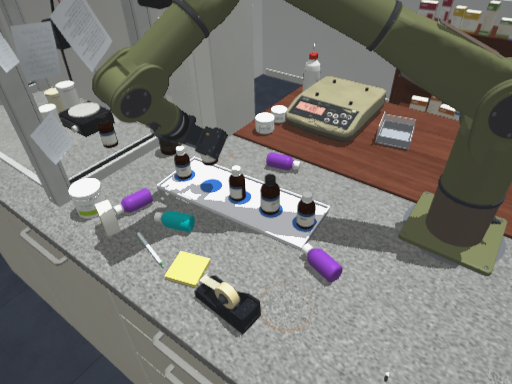

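Run:
```python
import cv2,numpy as np
a=cv2.convertScaleAbs(cv2.imread('pics/scene21.png')[95:130,185:225],alpha=1.5)
b=cv2.convertScaleAbs(cv2.imread('pics/scene22.png')[145:175,190:230],alpha=1.5)
a=cv2.resize(a,None,fx=10,fy=10,interpolation=cv2.INTER_CUBIC);b=cv2.resize(b,None,fx=10,fy=10,interpolation=cv2.INTER_CUBIC)
w=np.zeros((350,800,3),np.uint8);w[:350,:400]=a;w[:300,400:]=b;cv2.imwrite('pics/z22.png',w)
```

```text
(no output)
```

View pics/z22.png

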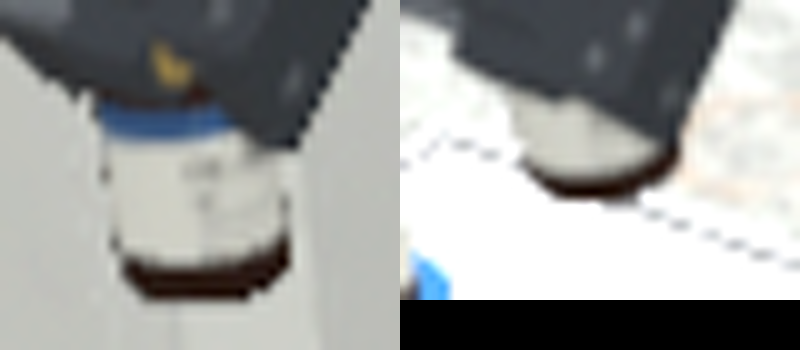

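Run:
```python
from ov import *
L=(.51,.2025,.0716)
P=np.array([.6099,.2105,.1406]);ims=[]
for i,(lx,ly,g) in enumerate([(0,0,.053),(5,0,.053),(5,0,.048),(5,-4,.050)]):
    d=np.array([np.tan(np.radians(lx)),np.tan(np.radians(ly)),1]);d/=np.linalg.norm(d)
    overlay('scene','pics/scene22.png','pics/t.png',L,[(P-g*d,d,.1,.022,.067)],(190,140,230,180),10); ims.append(cv2.resize(cv2.imread('pics/t.png'),(290,290)))
cv2.imwrite('pics/l22.png',np.vstack([np.hstack(ims[:2]),np.hstack(ims[2:])]))
```

```text
(no output)
```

View pics/l22.png

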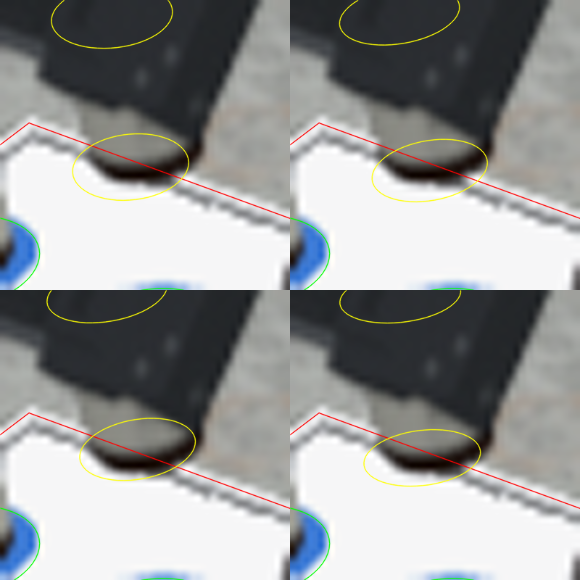

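Run:
```python
s=open('mv.py').read()
s=s.replace("def pose(P,yaw,th,d=D):","def pose(P,yaw,th,d=D,lean=0):").replace("Ro.from_euler('z',yaw,degrees=True)*","Ro.from_euler('z',yaw,degrees=True)*Ro.from_euler('y',lean,degrees=True)*")
s=s.replace("def rows(P1,y1,t1,n=5,ease=False,d=D):","def rows(P1,y1,t1,lean=0,n=5,ease=False,d=D):").replace("'ZXY'","'ZYX'").replace("a[1]+(t1-a[1])*f,d)","a[2]+(t1-a[2])*f,d,a[1]+(lean-a[1])*f)")
open('mv.py','w').write(s)
from mv import *
rows((.6098,.2117,.09),4,-42,-5)
```

```text
t 22.8 P [0.6092 0.21   0.1395] yaw/th/err [  4.0081   0.1769 -41.9956] F [ 0.2439  0.1471 -0.7123] op 0.506
q [-0.3853  1.1302 -0.672   1.3052  1.0401  1.6454 -1.2151]
{"dx": -0.0069, "dy": 0.0072, "dz": -0.0019, "wx": 0.0171, "wy": 0.0154, "wz": -0.0000}
{"dx": -0.0138, "dy": 0.0143, "dz": -0.0039, "wx": 0.0342, "wy": 0.0308, "wz": -0.0000}
{"dx": -0.0207, "dy": 0.0216, "dz": -0.0058, "wx": 0.0512, "wy": 0.0463, "wz": -0.0001}
{"dx": -0.0277, "dy": 0.0288, "dz": -0.0077, "wx": 0.0683, "wy": 0.0617, "wz": -0.0001}
{"dx": -0.0347, "dy": 0.0361, "dz": -0.0096, "wx": 0.0854, "wy": 0.0771, "wz": -0.0001}
```

Emit:
arm_command:
  deltas:
    - {"dx":-0.007,"dy":0.007,"dz":-0.002,"wx":0.017,"wy":0.015,"wz":0}
    - {"dx":-0.014,"dy":0.0143,"dz":-0.004,"wx":0.034,"wy":0.031,"wz":0}
    - {"dx":-0.0207,"dy":0.0216,"dz":-0.006,"wx":0.051,"wy":0.046,"wz":0}
    - {"dx":-0.0277,"dy":0.029,"dz":-0.0077,"wx":0.068,"wy":0.062,"wz":0}
    - {"dx":-0.0347,"dy":0.036,"dz":-0.0096,"wx":0.085,"wy":0.077,"wz":0}

```text
clock: 23.3
tool_pos: [0.5926, 0.3162, 0.2073]
eef_rot: [0.625, -0.253, 0.664, -0.324]
contact_force: [0.4, 0.7, -0.8]
opening: 0.505
```

Run:
```python
from mv import *
from look import *
rows((.6098,.2117,.07),4,-42,-5)
s=r.get_state(); P=np.array(s['tool_pos'])+D*Ro.from_quat(s['eef_rot']).as_matrix()[:,1]
look(23,[(P-[0,0,.048],(0,0,1),.1,.022,.067)],(215,60,290,190),(180,140,240,205),4,6.5,1.6)
```

```text
t 23.3 P [0.6104 0.2123 0.091 ] yaw/th/err [  3.9817  -5.1998 -41.9289] F [ 0.4189  0.7064 -0.7614] op 0.505
q [-0.4043  1.1758 -0.6433  1.3696  1.1131  1.5514 -1.363 ]
{"dx": -0.0027, "dy": 0.0032, "dz": -0.0004, "wx": -0.0006, "wy": -0.0007, "wz": -0.0003}
{"dx": -0.0055, "dy": 0.0063, "dz": -0.0009, "wx": -0.0012, "wy": -0.0013, "wz": -0.0006}
{"dx": -0.0082, "dy": 0.0095, "dz": -0.0013, "wx": -0.0018, "wy": -0.0020, "wz": -0.0009}
{"dx": -0.0110, "dy": 0.0127, "dz": -0.0018, "wx": -0.0024, "wy": -0.0026, "wz": -0.0012}
{"dx": -0.0137, "dy": 0.0159, "dz": -0.0022, "wx": -0.0030, "wy": -0.0033, "wz": -0.0015}
```

View pics/o23.png

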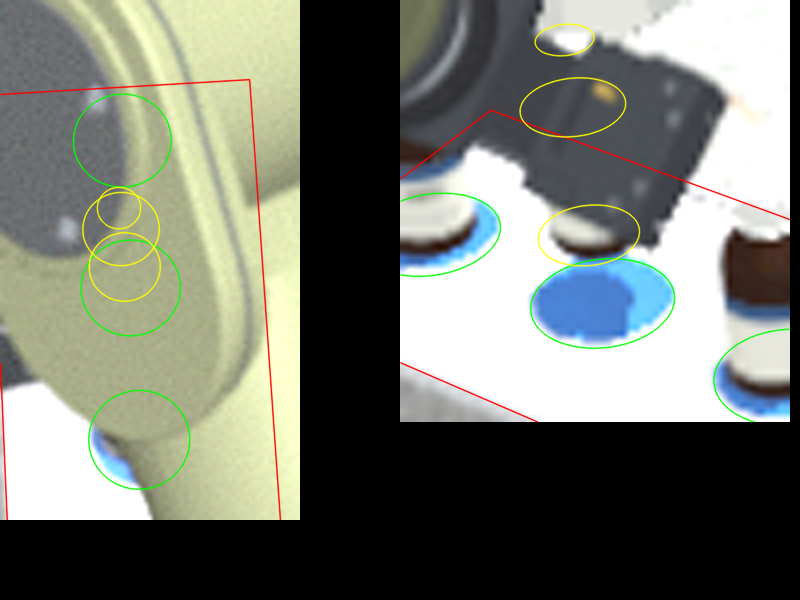

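Emit:
arm_command:
  deltas:
    - {"dx":-0.004,"dy":0.0045,"dz":0,"wx":0,"wy":0,"wz":0}
    - {"dx":-0.008,"dy":0.009,"dz":-0.001,"wx":0,"wy":0,"wz":0}
    - {"dx":-0.0123,"dy":0.0135,"dz":-0.001,"wx":0,"wy":0,"wz":0}
    - {"dx":-0.0167,"dy":0.018,"dz":-0.002,"wx":0,"wy":0,"wz":0}
    - {"dx":-0.02,"dy":0.022,"dz":-0.002,"wx":0,"wy":0,"wz":0}

```text
clock: 23.9
tool_pos: [0.5933, 0.3165, 0.1778]
eef_rot: [0.626, -0.253, 0.663, -0.324]
contact_force: [-0.0, -0.6, -1.0]
opening: 0.506
```

Run:
```python
from mv import *
from look import *
rows((.6108,.2127,.055),4,-42,-5)
s=r.get_state(); P=np.array(s['tool_pos'])+D*Ro.from_quat(s['eef_rot']).as_matrix()[:,1]
look(24,[(P-[0,0,.048],(0,0,1),.1,.022,.067)],(215,60,290,190),(180,140,240,205),4,6.5,1.6)
```

```text
t 23.9 P [0.611  0.2126 0.0614] yaw/th/err [  3.9791  -5.0948 -41.9167] F [-0.0284 -0.5941 -1.0112] op 0.506
q [-0.4087  1.2182 -0.6336  1.3608  1.1322  1.5283 -1.3813]
{"dx": -0.0009, "dy": 0.0009, "dz": -0.0001, "wx": -0.0003, "wy": -0.0004, "wz": -0.0004}
{"dx": -0.0018, "dy": 0.0019, "dz": -0.0002, "wx": -0.0005, "wy": -0.0007, "wz": -0.0007}
{"dx": -0.0027, "dy": 0.0028, "dz": -0.0003, "wx": -0.0008, "wy": -0.0011, "wz": -0.0011}
{"dx": -0.0036, "dy": 0.0037, "dz": -0.0005, "wx": -0.0010, "wy": -0.0014, "wz": -0.0014}
{"dx": -0.0045, "dy": 0.0047, "dz": -0.0006, "wx": -0.0013, "wy": -0.0018, "wz": -0.0018}
```

View pics/o24.png

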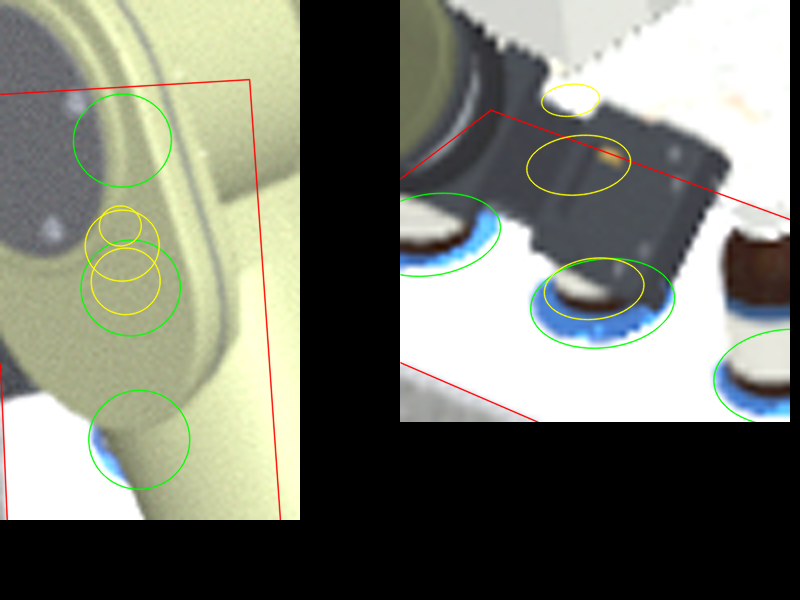

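Emit:
arm_command:
  deltas:
    - {"dx":-0.001,"dy":0.001,"dz":0,"wx":0,"wy":0,"wz":0}
    - {"dx":-0.002,"dy":0.002,"dz":0,"wx":0,"wy":0,"wz":0}
    - {"dx":-0.003,"dy":0.003,"dz":0,"wx":0,"wy":0,"wz":0}
    - {"dx":-0.0038,"dy":0.004,"dz":-0.0005,"wx":0,"wy":0,"wz":0}
    - {"dx":-0.0038,"dy":0.004,"dz":-0.0005,"wx":0,"wy":0,"wz":0}

```text
clock: 24.5
tool_pos: [0.5941, 0.3159, 0.1753]
eef_rot: [0.625, -0.252, 0.665, -0.322]
contact_force: [-1.2, -1.7, 11.1]
opening: 0.507
```

Emit:
arm_command:
  deltas:
    - {"dx":-0.0003,"dy":0.0004,"dz":0,"wx":0,"wy":0,"wz":0}
    - {"dx":-0.0007,"dy":0.0007,"dz":0,"wx":0,"wy":0,"wz":0}
    - {"dx":-0.001,"dy":0.0011,"dz":0,"wx":0,"wy":0,"wz":0}
    - {"dx":-0.001,"dy":0.0011,"dz":0,"wx":0,"wy":0,"wz":0}
    - {"dx":-0.001,"dy":0.0011,"dz":0,"wx":0,"wy":0,"wz":0}

```text
clock: 25.0
tool_pos: [0.5942, 0.3159, 0.175]
eef_rot: [0.625, -0.251, 0.665, -0.322]
contact_force: [-2.9, -1.7, 16.5]
opening: 0.508
```

Run:
```python
from mv import *
from look import *
rows((.6108,.2127,.05),4,-42,-5)
look(25,[((.6098,.2097,.004),(0,0,1),.1,.022,.067)],(215,60,290,190),(180,140,240,205),4,6.5,1.6)
```

```text
t 25.0 P [0.6121 0.2113 0.0594] yaw/th/err [  3.8966  -5.3044 -42.2772] F [-2.8938 -1.7363 16.4818] op 0.508
q [-0.4098  1.2232 -0.6309  1.3578  1.1367  1.5311 -1.3853]
{"dx": -0.0013, "dy": 0.0012, "dz": -0.0003, "wx": -0.0007, "wy": -0.0012, "wz": 0.0013}
{"dx": -0.0026, "dy": 0.0023, "dz": -0.0007, "wx": -0.0014, "wy": -0.0025, "wz": 0.0025}
{"dx": -0.0039, "dy": 0.0035, "dz": -0.0010, "wx": -0.0021, "wy": -0.0037, "wz": 0.0038}
{"dx": -0.0052, "dy": 0.0046, "dz": -0.0013, "wx": -0.0028, "wy": -0.0050, "wz": 0.0051}
{"dx": -0.0065, "dy": 0.0058, "dz": -0.0016, "wx": -0.0035, "wy": -0.0062, "wz": 0.0064}
```

View pics/o25.png

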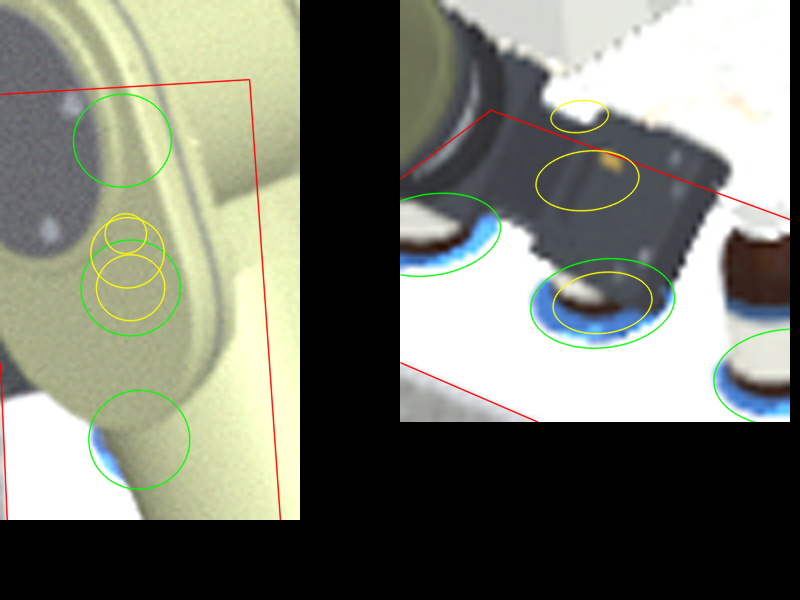

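Run:
```python
from mv import *
rows((.6085,.2127,.067),4,-42,-5)
```

```text
t 25.1 P [0.6121 0.2113 0.0594] yaw/th/err [  3.8981  -5.3077 -42.2748] F [-3.6267 -1.3299 15.7013] op 0.51
q [-0.4098  1.2232 -0.6309  1.3578  1.1367  1.5311 -1.3853]
{"dx": 0.0010, "dy": -0.0014, "dz": -0.0005, "wx": -0.0007, "wy": -0.0013, "wz": 0.0013}
{"dx": 0.0020, "dy": -0.0028, "dz": -0.0009, "wx": -0.0014, "wy": -0.0025, "wz": 0.0025}
{"dx": 0.0029, "dy": -0.0042, "dz": -0.0014, "wx": -0.0021, "wy": -0.0038, "wz": 0.0038}
{"dx": 0.0039, "dy": -0.0056, "dz": -0.0019, "wx": -0.0028, "wy": -0.0050, "wz": 0.0050}
{"dx": 0.0049, "dy": -0.0070, "dz": -0.0023, "wx": -0.0036, "wy": -0.0063, "wz": 0.0063}
```

Emit:
arm_command:
  deltas:
    - {"dx":0.0025,"dy":-0.003,"dz":0,"wx":0,"wy":0,"wz":0}
    - {"dx":0.005,"dy":-0.006,"dz":0,"wx":0,"wy":0,"wz":0}
    - {"dx":0.005,"dy":-0.006,"dz":0,"wx":0,"wy":0,"wz":0}
    - {"dx":0.005,"dy":-0.0065,"dz":-0.001,"wx":0,"wy":0,"wz":0}
    - {"dx":0.005,"dy":-0.007,"dz":-0.0023,"wx":0,"wy":0,"wz":0}

```text
clock: 25.6
tool_pos: [0.5902, 0.3174, 0.1793]
eef_rot: [0.626, -0.253, 0.663, -0.324]
contact_force: [0.5, -0.6, -1.3]
opening: 0.509
```

Run:
```python
from mv import *
from look import *
rows((.609,.2125,.06),4,-42,-5)
look(26,[((.6098,.2097,.004),(0,0,1),.1,.022,.067)],(215,60,290,190),(180,140,240,205),4,6.5,1.6)
```

```text
t 25.6 P [0.6079 0.2135 0.0629] yaw/th/err [  3.9755  -5.088  -41.9127] F [ 0.5355 -0.6161 -1.3122] op 0.509
q [-0.4104  1.2145 -0.6353  1.3684  1.1294  1.5285 -1.3876]
{"dx": -0.0003, "dy": 0.0006, "dz": 0.0002, "wx": -0.0002, "wy": -0.0003, "wz": -0.0004}
{"dx": -0.0006, "dy": 0.0012, "dz": 0.0004, "wx": -0.0004, "wy": -0.0007, "wz": -0.0008}
{"dx": -0.0009, "dy": 0.0018, "dz": 0.0006, "wx": -0.0007, "wy": -0.0010, "wz": -0.0011}
{"dx": -0.0011, "dy": 0.0024, "dz": 0.0008, "wx": -0.0009, "wy": -0.0014, "wz": -0.0015}
{"dx": -0.0014, "dy": 0.0029, "dz": 0.0009, "wx": -0.0011, "wy": -0.0017, "wz": -0.0019}
```

View pics/o26.png

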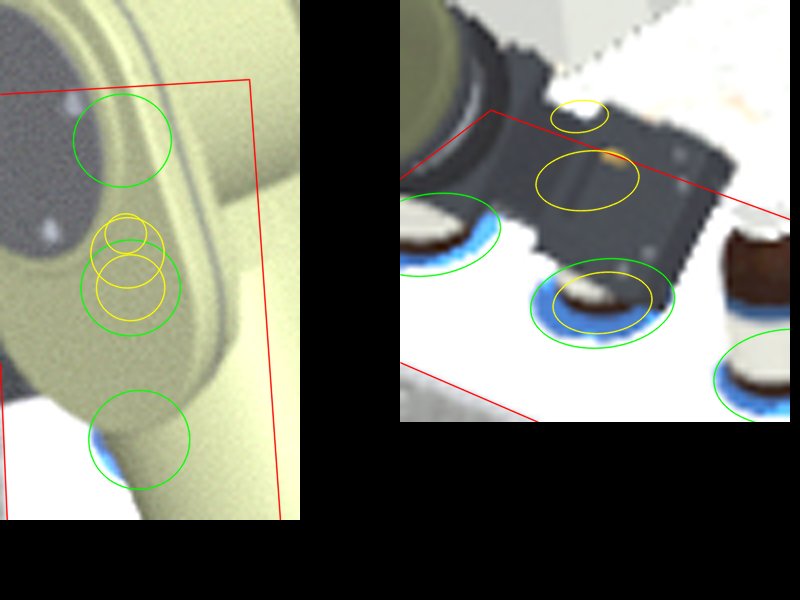

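Emit:
arm_command:
  deltas:
    - {"dx":-0.0008,"dy":0.0008,"dz":0.0003,"wx":0,"wy":0,"wz":0}
    - {"dx":-0.0013,"dy":0.0014,"dz":0.0005,"wx":0,"wy":0,"wz":0}
    - {"dx":-0.0018,"dy":0.002,"dz":0.0005,"wx":0,"wy":0,"wz":0}
    - {"dx":-0.0021,"dy":0.0024,"dz":0.0005,"wx":0,"wy":0,"wz":0}
    - {"dx":-0.0021,"dy":0.0024,"dz":0.0005,"wx":0,"wy":0,"wz":0}
  grip_force: 6

```text
clock: 26.2
tool_pos: [0.5913, 0.3173, 0.1765]
eef_rot: [0.625, -0.253, 0.663, -0.324]
contact_force: [-0.4, -0.1, -0.4]
opening: 0.513
```

Not yet touching; half a millimetre steps now.

Emit:
arm_command:
  deltas:
    - {"dx":-0.0003,"dy":0.0004,"dz":0,"wx":0,"wy":0,"wz":0}
    - {"dx":-0.0006,"dy":0.0007,"dz":0,"wx":0,"wy":0,"wz":0}
    - {"dx":-0.0008,"dy":0.0009,"dz":0,"wx":0,"wy":0,"wz":0}
    - {"dx":-0.001,"dy":0.0011,"dz":0,"wx":0,"wy":0,"wz":0}
    - {"dx":-0.001,"dy":0.0011,"dz":0,"wx":0,"wy":0,"wz":0}

```text
clock: 26.7
tool_pos: [0.5916, 0.3168, 0.1758]
eef_rot: [0.625, -0.253, 0.664, -0.323]
contact_force: [-1.9, -2.5, 5.0]
opening: 0.509
```

Run:
```python
from mv import *
from look import *
rows((.609,.2125,.058),4,-42,-5)
look(27,[((.6098,.2097,.004),(0,0,1),.1,.022,.067)],(215,60,290,190),(180,140,240,205),4,6.5,1.6)
```

```text
t 26.7 P [0.6093 0.2126 0.0597] yaw/th/err [  3.9461  -5.1555 -42.0584] F [-1.9464 -2.5067  4.9538] op 0.509
q [-0.4107  1.2203 -0.6327  1.3643  1.133   1.5279 -1.3881]
{"dx": -0.0002, "dy": 0.0003, "dz": -0.0000, "wx": -0.0004, "wy": -0.0006, "wz": 0.0003}
{"dx": -0.0003, "dy": 0.0005, "dz": -0.0001, "wx": -0.0007, "wy": -0.0013, "wz": 0.0006}
{"dx": -0.0005, "dy": 0.0008, "dz": -0.0001, "wx": -0.0011, "wy": -0.0019, "wz": 0.0008}
{"dx": -0.0007, "dy": 0.0011, "dz": -0.0002, "wx": -0.0014, "wy": -0.0026, "wz": 0.0011}
{"dx": -0.0009, "dy": 0.0013, "dz": -0.0002, "wx": -0.0018, "wy": -0.0032, "wz": 0.0014}
```

View pics/o27.png

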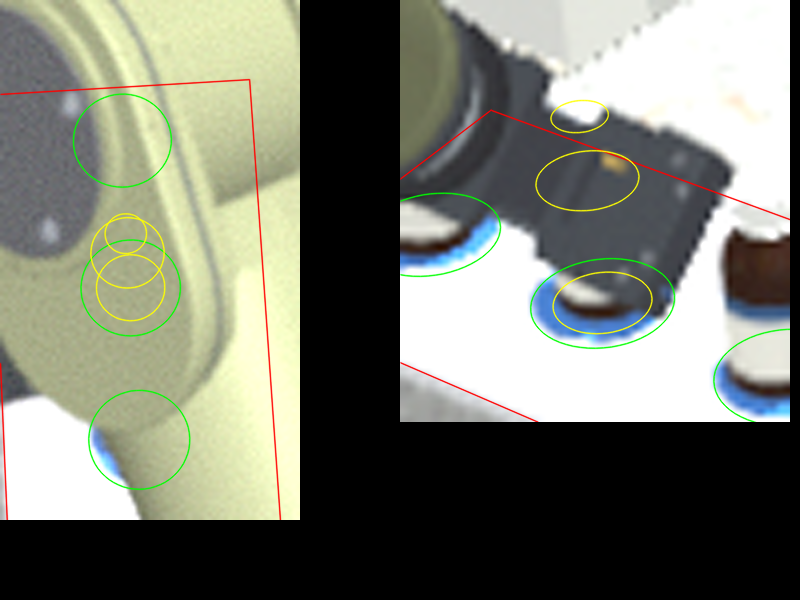

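Emit:
arm_command:
  deltas:
    - {"dx":0,"dy":0,"dz":0,"wx":0,"wy":0,"wz":0}
    - {"dx":-0.0003,"dy":0.0004,"dz":0,"wx":0,"wy":0,"wz":0}
    - {"dx":-0.0005,"dy":0.0005,"dz":0,"wx":0,"wy":0,"wz":0}
    - {"dx":-0.0005,"dy":0.0005,"dz":0,"wx":0,"wy":0,"wz":0}
    - {"dx":-0.0005,"dy":0.0005,"dz":0,"wx":0,"wy":0,"wz":0}
  grip_force: 3

```text
clock: 27.3
tool_pos: [0.5916, 0.3171, 0.1749]
eef_rot: [0.625, -0.253, 0.664, -0.323]
contact_force: [-1.4, -2.5, 5.5]
opening: 0.512
```

Run:
```python
from mv import *
rows((.609,.2125,.058),4,-42,-5)
```

```text
t 27.3 P [0.6093 0.213  0.0588] yaw/th/err [  3.9559  -5.1526 -42.0117] F [-1.3857 -2.4582  5.5227] op 0.512
q [-0.4109  1.2216 -0.6327  1.3637  1.1335  1.5267 -1.3884]
{"dx": -0.0000, "dy": 0.0002, "dz": -0.0000, "wx": -0.0004, "wy": -0.0006, "wz": 0.0001}
{"dx": -0.0000, "dy": 0.0003, "dz": -0.0001, "wx": -0.0007, "wy": -0.0012, "wz": 0.0001}
{"dx": -0.0001, "dy": 0.0005, "dz": -0.0001, "wx": -0.0011, "wy": -0.0018, "wz": 0.0002}
{"dx": -0.0001, "dy": 0.0007, "dz": -0.0001, "wx": -0.0015, "wy": -0.0024, "wz": 0.0003}
{"dx": -0.0001, "dy": 0.0008, "dz": -0.0002, "wx": -0.0019, "wy": -0.0030, "wz": 0.0003}
```

Emit:
arm_command:
  deltas:
    - {"dx":-0.0002,"dy":0.0002,"dz":0,"wx":0,"wy":0,"wz":0}
    - {"dx":-0.0004,"dy":0.0004,"dz":0,"wx":0,"wy":0,"wz":0}
    - {"dx":-0.0006,"dy":0.0007,"dz":0,"wx":0,"wy":0,"wz":0}
    - {"dx":-0.0006,"dy":0.0007,"dz":0,"wx":0,"wy":0,"wz":0}
    - {"dx":-0.0006,"dy":0.0007,"dz":0,"wx":0,"wy":0,"wz":0}

```text
clock: 27.8
tool_pos: [0.5917, 0.3173, 0.174]
eef_rot: [0.625, -0.253, 0.664, -0.324]
contact_force: [-1.3, -1.6, 3.9]
opening: 0.517
```

Run:
```python
from mv import *
from look import *
rows((.609,.2125,.058),4,-42,-5)
look(28,[((.6098,.2097,.004),(0,0,1),.1,.022,.067)],(215,60,290,190),(180,140,240,205),4,6.5,1.6)
```

```text
t 27.8 P [0.6094 0.2132 0.0578] yaw/th/err [  3.9667  -5.1536 -41.9803] F [-1.2739 -1.6449  3.89  ] op 0.517
q [-0.4111  1.2229 -0.6326  1.3631  1.1342  1.5258 -1.3888]
{"dx": 0.0001, "dy": 0.0001, "dz": -0.0000, "wx": -0.0004, "wy": -0.0006, "wz": -0.0001}
{"dx": 0.0003, "dy": 0.0001, "dz": -0.0001, "wx": -0.0008, "wy": -0.0011, "wz": -0.0001}
{"dx": 0.0004, "dy": 0.0002, "dz": -0.0001, "wx": -0.0012, "wy": -0.0017, "wz": -0.0002}
{"dx": 0.0005, "dy": 0.0002, "dz": -0.0001, "wx": -0.0016, "wy": -0.0023, "wz": -0.0003}
{"dx": 0.0007, "dy": 0.0003, "dz": -0.0002, "wx": -0.0020, "wy": -0.0028, "wz": -0.0004}
```

View pics/o28.png

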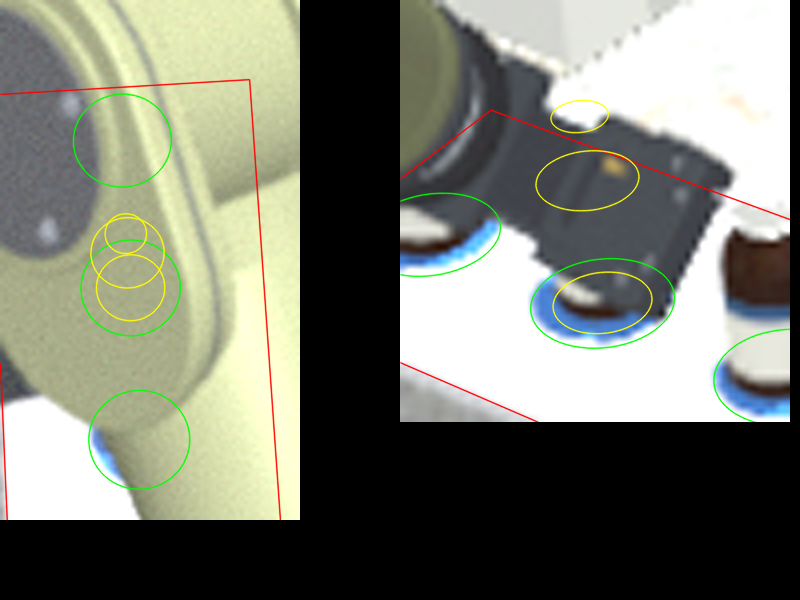

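Run:
```python
from mv import *
rows((.6095,.2122,.066),4,-42,0)
```

```text
t 27.9 P [0.6094 0.2132 0.0578] yaw/th/err [  3.9651  -5.153  -41.9835] F [-1.4314 -2.4023  5.6716] op 0.512
q [-0.4111  1.2229 -0.6326  1.3631  1.1342  1.5258 -1.3888]
{"dx": 0.0012, "dy": -0.0011, "dz": 0.0022, "wx": -0.0169, "wy": -0.0154, "wz": -0.0001}
{"dx": 0.0024, "dy": -0.0021, "dz": 0.0045, "wx": -0.0338, "wy": -0.0309, "wz": -0.0001}
{"dx": 0.0036, "dy": -0.0031, "dz": 0.0067, "wx": -0.0508, "wy": -0.0463, "wz": -0.0002}
{"dx": 0.0047, "dy": -0.0041, "dz": 0.0090, "wx": -0.0677, "wy": -0.0617, "wz": -0.0003}
{"dx": 0.0059, "dy": -0.0051, "dz": 0.0112, "wx": -0.0846, "wy": -0.0772, "wz": -0.0003}
```

Emit:
arm_command:
  deltas:
    - {"dx":0,"dy":0,"dz":0,"wx":0,"wy":0,"wz":0}
    - {"dx":0.003,"dy":-0.003,"dz":0,"wx":0,"wy":0,"wz":0}
    - {"dx":0.006,"dy":-0.006,"dz":0.001,"wx":0,"wy":0,"wz":0}
    - {"dx":0.006,"dy":-0.0055,"dz":0.006,"wx":-0.042,"wy":-0.038,"wz":0}
    - {"dx":0.006,"dy":-0.005,"dz":0.0112,"wx":-0.0846,"wy":-0.0772,"wz":0}
  grip_force: 10

```text
clock: 28.4
tool_pos: [0.602, 0.3177, 0.1824]
eef_rot: [0.656, -0.266, 0.634, -0.311]
contact_force: [-0.5, 0.1, -1.5]
opening: 0.51
```

Run:
```python
from mv import *
from look import *
rows((.6095,.2122,.06),4,-42,0)
look(29,[((.6098,.2097,.010),(0,0,1),.1,.022,.067)],(215,60,290,190),(180,140,240,205),4,6.5,1.6)
```

```text
t 28.4 P [0.6092 0.2133 0.0654] yaw/th/err [  4.0821   0.134  -41.8108] F [-0.5267  0.1482 -1.5277] op 0.51
q [-0.3976  1.2303 -0.6509  1.2983  1.0845  1.5774 -1.2692]
{"dx": -0.0007, "dy": 0.0010, "dz": 0.0000, "wx": 0.0002, "wy": 0.0007, "wz": -0.0008}
{"dx": -0.0013, "dy": 0.0019, "dz": 0.0001, "wx": 0.0004, "wy": 0.0013, "wz": -0.0017}
{"dx": -0.0020, "dy": 0.0029, "dz": 0.0001, "wx": 0.0006, "wy": 0.0020, "wz": -0.0025}
{"dx": -0.0027, "dy": 0.0038, "dz": 0.0001, "wx": 0.0008, "wy": 0.0027, "wz": -0.0034}
{"dx": -0.0033, "dy": 0.0048, "dz": 0.0002, "wx": 0.0010, "wy": 0.0033, "wz": -0.0042}
```

View pics/o29.png

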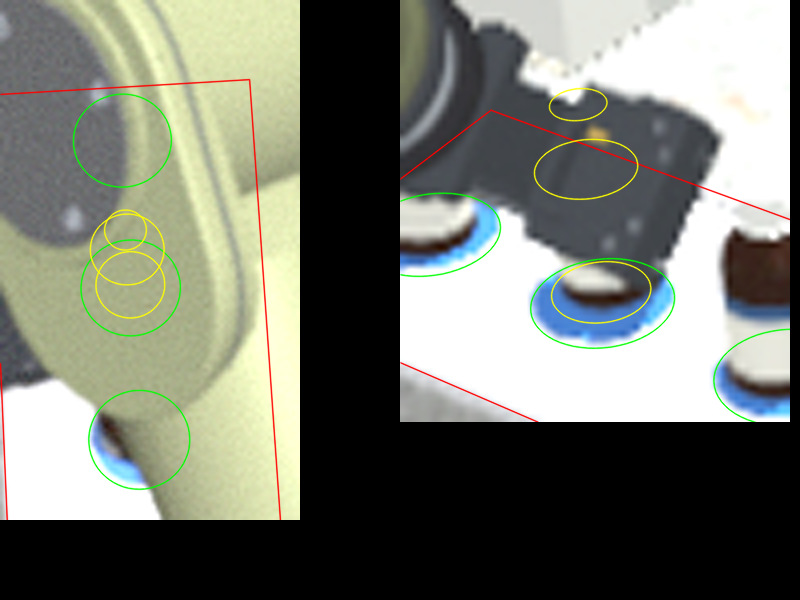

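Run:
```python
from mv import *
rows((.6093,.2128,.0605),4,-42,-2)
```

```text
t 28.5 P [0.61   0.2125 0.0651] yaw/th/err [  3.9302  -0.0223 -41.8375] F [ 1.2157 -0.0344 -0.8245] op 0.509
q [-0.3967  1.2309 -0.6499  1.2972  1.0855  1.5769 -1.2713]
{"dx": -0.0008, "dy": 0.0006, "dz": -0.0010, "wx": 0.0068, "wy": 0.0056, "wz": -0.0007}
{"dx": -0.0015, "dy": 0.0013, "dz": -0.0020, "wx": 0.0135, "wy": 0.0113, "wz": -0.0014}
{"dx": -0.0023, "dy": 0.0019, "dz": -0.0029, "wx": 0.0203, "wy": 0.0169, "wz": -0.0022}
{"dx": -0.0031, "dy": 0.0026, "dz": -0.0039, "wx": 0.0270, "wy": 0.0226, "wz": -0.0029}
{"dx": -0.0038, "dy": 0.0032, "dz": -0.0049, "wx": 0.0337, "wy": 0.0282, "wz": -0.0036}
```

Emit:
arm_command:
  deltas:
    - {"dx":-0.0008,"dy":0.0006,"dz":-0.001,"wx":0.007,"wy":0.0056,"wz":0}
    - {"dx":-0.0015,"dy":0.0013,"dz":-0.002,"wx":0.0135,"wy":0.0113,"wz":-0.001}
    - {"dx":-0.0023,"dy":0.002,"dz":-0.003,"wx":0.02,"wy":0.017,"wz":-0.002}
    - {"dx":-0.003,"dy":0.0026,"dz":-0.004,"wx":0.027,"wy":0.0226,"wz":-0.003}
    - {"dx":-0.0038,"dy":0.0032,"dz":-0.005,"wx":0.034,"wy":0.028,"wz":-0.003}

```text
clock: 29.0
tool_pos: [0.5967, 0.3175, 0.1772]
eef_rot: [0.645, -0.259, 0.646, -0.316]
contact_force: [-0.3, -1.0, -0.9]
opening: 0.509
```

Emit:
arm_command:
  deltas:
    - {"dx":-0.0003,"dy":0.0004,"dz":0,"wx":0,"wy":0,"wz":0}
    - {"dx":-0.0006,"dy":0.0007,"dz":0,"wx":0,"wy":0,"wz":0}
    - {"dx":-0.001,"dy":0.0011,"dz":0,"wx":0,"wy":0,"wz":0}
    - {"dx":-0.001,"dy":0.0011,"dz":0,"wx":0,"wy":0,"wz":0}
    - {"dx":-0.001,"dy":0.0011,"dz":0,"wx":0,"wy":0,"wz":0}

```text
clock: 29.5
tool_pos: [0.5971, 0.3174, 0.1758]
eef_rot: [0.645, -0.259, 0.646, -0.315]
contact_force: [-0.3, 0.2, -1.4]
opening: 0.509
```

Run:
```python
from mv import *
from look import *
rows((.6093,.2128,.0575),4,-42,-2)
look(30,[((.6098,.2097,.004),(0,0,1),.1,.022,.067)],(215,60,290,190),(180,140,240,205),4,6.5,1.6)
```

```text
t 29.5 P [0.6086 0.2128 0.0593] yaw/th/err [  4.0953  -1.9506 -42.0542] F [-0.3081  0.2365 -1.3978] op 0.509
q [-0.4041  1.2313 -0.6418  1.3259  1.106   1.5544 -1.3194]
{"dx": -0.0002, "dy": 0.0003, "dz": 0.0002, "wx": -0.0001, "wy": 0.0005, "wz": 0.0002}
{"dx": -0.0004, "dy": 0.0005, "dz": 0.0003, "wx": -0.0002, "wy": 0.0009, "wz": 0.0005}
{"dx": -0.0006, "dy": 0.0008, "dz": 0.0005, "wx": -0.0004, "wy": 0.0014, "wz": 0.0007}
{"dx": -0.0008, "dy": 0.0011, "dz": 0.0006, "wx": -0.0005, "wy": 0.0018, "wz": 0.0009}
{"dx": -0.0011, "dy": 0.0014, "dz": 0.0008, "wx": -0.0006, "wy": 0.0023, "wz": 0.0011}
```

View pics/o30.png

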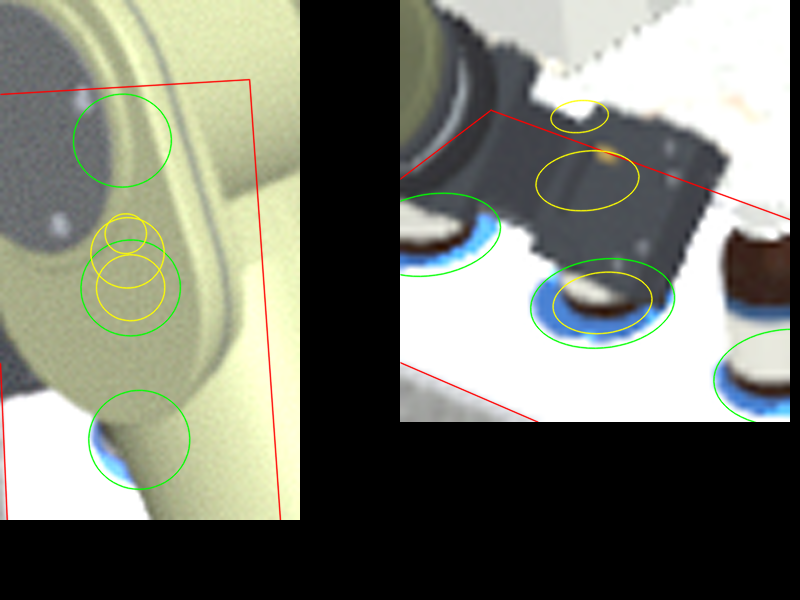

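Not touching yet and better aligned; lower further with a small +x correction.

Emit:
arm_command:
  deltas:
    - {"dx":-0.0004,"dy":0.0004,"dz":0.0003,"wx":0,"wy":0,"wz":0}
    - {"dx":-0.0007,"dy":0.0008,"dz":0.0006,"wx":0,"wy":0,"wz":0}
    - {"dx":-0.001,"dy":0.0011,"dz":0.0008,"wx":0,"wy":0,"wz":0}
    - {"dx":-0.0012,"dy":0.0013,"dz":0.0008,"wx":0,"wy":0,"wz":0}
    - {"dx":-0.0012,"dy":0.0013,"dz":0.0008,"wx":0,"wy":0,"wz":0}
  grip_force: 4

```text
clock: 30.1
tool_pos: [0.5971, 0.3176, 0.1745]
eef_rot: [0.646, -0.259, 0.646, -0.315]
contact_force: [-4.5, -0.9, 5.9]
opening: 0.508
```

Emit:
arm_command:
  deltas:
    - {"dx":0,"dy":0,"dz":-0.0005,"wx":0,"wy":0,"wz":0}
    - {"dx":0,"dy":0,"dz":-0.0005,"wx":0,"wy":0,"wz":0}
    - {"dx":0,"dy":0,"dz":-0.0005,"wx":0,"wy":0,"wz":0}
    - {"dx":0,"dy":0,"dz":-0.0005,"wx":0,"wy":0,"wz":0}
    - {"dx":0,"dy":0,"dz":-0.0005,"wx":0,"wy":0,"wz":0}
  grip_force: 3

```text
clock: 30.6
tool_pos: [0.5973, 0.3175, 0.1741]
eef_rot: [0.645, -0.259, 0.646, -0.315]
contact_force: [-3.3, -0.4, 4.7]
opening: 0.509
```

Emit:
arm_command:
  deltas:
    - {"dx":0,"dy":0,"dz":0,"wx":0,"wy":0,"wz":0}
    - {"dx":0,"dy":0,"dz":0,"wx":0,"wy":0,"wz":0}
    - {"dx":0,"dy":0,"dz":0,"wx":0,"wy":0,"wz":0}
    - {"dx":0,"dy":0,"dz":0,"wx":0,"wy":0,"wz":0}
    - {"dx":0,"dy":0,"dz":0,"wx":0,"wy":0,"wz":0}
  claw: 0.12

```text
clock: 31.1
tool_pos: [0.5975, 0.3174, 0.174]
eef_rot: [0.645, -0.259, 0.646, -0.316]
contact_force: [-0.1, 0.5, -0.5]
opening: 0.56
```

Run:
```python
from mv import *
from look import *
rows((.6093,.2128,.0575),4,-42,-2)
look(31,[((.6098,.2097,.004),(0,0,1),.1,.022,.067)],(215,60,290,190),(180,140,240,205),4,6.5,1.6)
```

```text
t 31.1 P [0.609  0.2129 0.0574] yaw/th/err [  4.1022  -1.9665 -42.0458] F [-0.0727  0.5104 -0.4914] op 0.56
q [-0.4044  1.2341 -0.6409  1.3241  1.1075  1.5529 -1.3196]
{"dx": 0.0000, "dy": 0.0000, "dz": 0.0001, "wx": -0.0002, "wy": 0.0004, "wz": 0.0002}
{"dx": 0.0001, "dy": 0.0000, "dz": 0.0002, "wx": -0.0004, "wy": 0.0009, "wz": 0.0004}
{"dx": 0.0001, "dy": 0.0000, "dz": 0.0002, "wx": -0.0006, "wy": 0.0013, "wz": 0.0006}
{"dx": 0.0002, "dy": 0.0000, "dz": 0.0003, "wx": -0.0008, "wy": 0.0017, "wz": 0.0008}
{"dx": 0.0002, "dy": 0.0000, "dz": 0.0004, "wx": -0.0010, "wy": 0.0022, "wz": 0.0009}
```

View pics/o31.png

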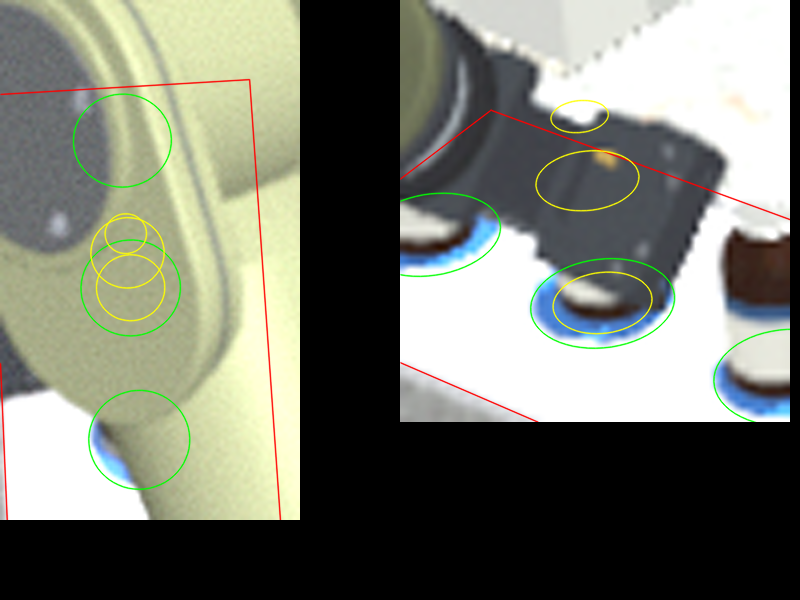

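Emit:
arm_command:
  deltas:
    - {"dx":0,"dy":0,"dz":0,"wx":0,"wy":0,"wz":0}
    - {"dx":0,"dy":0,"dz":0,"wx":0,"wy":0,"wz":0}
    - {"dx":0,"dy":0,"dz":0,"wx":0,"wy":0,"wz":0}
    - {"dx":0,"dy":0,"dz":0,"wx":0,"wy":0,"wz":0}
    - {"dx":0,"dy":0,"dz":0,"wx":0,"wy":0,"wz":0}
  claw: 0.5

```text
clock: 31.7
tool_pos: [0.5974, 0.3175, 0.174]
eef_rot: [0.645, -0.259, 0.646, -0.315]
contact_force: [0.4, 0.1, 0.4]
opening: 0.751
```

Emit:
arm_command:
  deltas:
    - {"dx":0,"dy":-0.006,"dz":0,"wx":0,"wy":0,"wz":0}
    - {"dx":0,"dy":-0.018,"dz":0,"wx":0,"wy":0,"wz":0}
    - {"dx":0,"dy":-0.038,"dz":0,"wx":0,"wy":0,"wz":0}
    - {"dx":0,"dy":-0.065,"dz":0,"wx":0,"wy":0,"wz":0}
    - {"dx":0,"dy":-0.1,"dz":0,"wx":0,"wy":0,"wz":0}

```text
clock: 32.2
tool_pos: [0.5898, 0.3851, 0.2497]
eef_rot: [0.645, -0.26, 0.646, -0.315]
contact_force: [0.2, 0.5, 0.5]
opening: 0.753
```

Emit:
arm_command:
  deltas:
    - {"dx":0,"dy":-0.035,"dz":-0.01,"wx":0,"wy":0,"wz":0}
    - {"dx":0,"dy":-0.07,"dz":-0.03,"wx":0,"wy":0,"wz":0}
    - {"dx":0,"dy":-0.1,"dz":-0.06,"wx":0,"wy":0,"wz":0}
    - {"dx":0,"dy":-0.125,"dz":-0.09,"wx":0,"wy":0,"wz":0}
    - {"dx":0,"dy":-0.14,"dz":-0.11,"wx":0,"wy":0,"wz":0}

```text
clock: 32.7
tool_pos: [0.4665, 0.4727, 0.3518]
eef_rot: [0.645, -0.26, 0.645, -0.318]
contact_force: [0.1, 0.1, -0.1]
opening: 0.751
```

Run:
```python
from mv import *
from look import *
rows((.6093,.2128,.0575),4,-42,-2)
e=np.array([np.cos(.0716),np.sin(.0716),0]);C=np.array([.51,.2025,.004])
B=[((.4102,.1953,.004),(0,0,1),.110,.025,.074)]+[(C+k*.1*e,(0,0,1),.1,.022,.067) for k in(-2,0,1,2)]
look(32,B,(215,75,290,270),(170,140,310,240),3,2.8,1.5)
```

```text
t 32.7 P [0.4783 0.3687 0.2348] yaw/th/err [  4.3501  -1.9288 -41.7849] F [ 0.1404  0.1481 -0.1473] op 0.751
q [-0.658   1.0318 -0.7367  1.2388  0.862   1.8337 -1.3938]
{"dx": 0.0004, "dy": 0.0491, "dz": 0.0226, "wx": -0.0008, "wy": 0.0014, "wz": -0.0010}
{"dx": 0.0008, "dy": 0.0981, "dz": 0.0453, "wx": -0.0016, "wy": 0.0027, "wz": -0.0020}
{"dx": 0.0012, "dy": 0.1472, "dz": 0.0679, "wx": -0.0024, "wy": 0.0041, "wz": -0.0030}
{"dx": 0.0016, "dy": 0.1963, "dz": 0.0906, "wx": -0.0032, "wy": 0.0055, "wz": -0.0040}
{"dx": 0.0019, "dy": 0.2453, "dz": 0.1132, "wx": -0.0040, "wy": 0.0068, "wz": -0.0050}
```

View pics/o32.png

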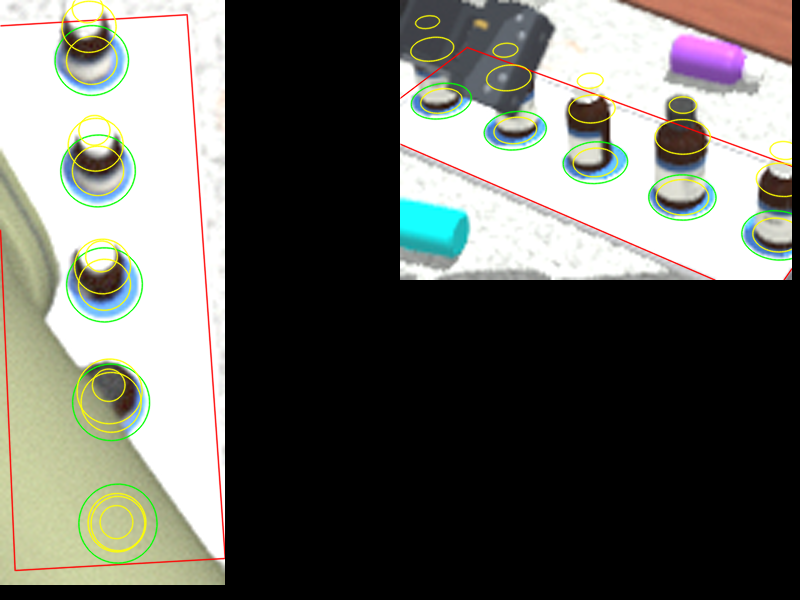

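View pics/top32.png

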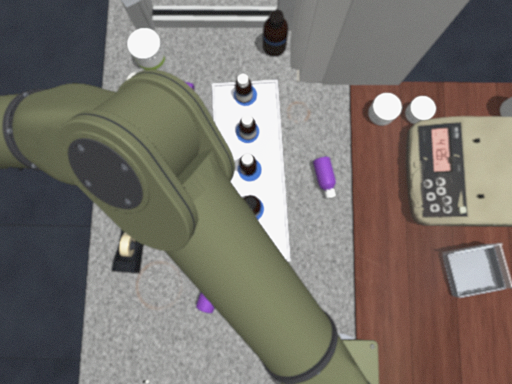

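View pics/scene32.png

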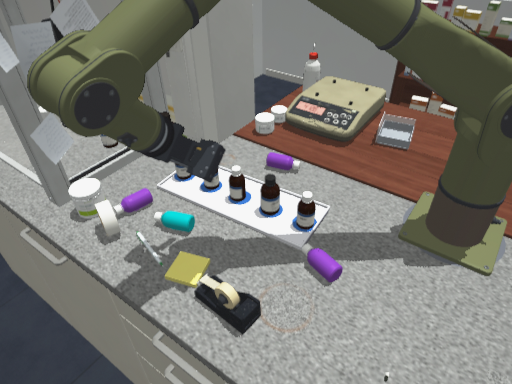

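Run:
```python
import cv2,numpy as np
a=cv2.imread('pics/top0.png')[75:190,215:290];b=cv2.imread('pics/top32.png')[75:190,215:290]
cv2.imwrite('pics/fin.png',cv2.resize(np.hstack([a,b]),None,fx=5,fy=5,interpolation=cv2.INTER_CUBIC))
```

```text
(no output)
```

View pics/fin.png

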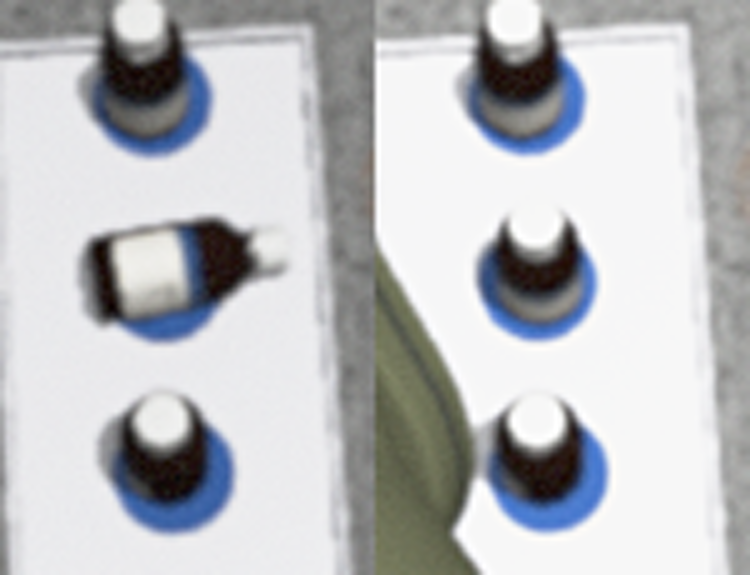

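```bash
python3 -c "
from plant import r
print(r.get_state()['contact_force']); print(r.finish_job())"
```

```text
[-0.28567435 -0.63970338 -0.40803941]
the job is handed in; nothing more can be done
None
```

Both fallen bottles now stand upright on the free blue spots: the large one on the near spot and the small one on the far spot. The job was handed in at about 33 s.

**Final checks:**
- The last pictures show the large and small bottles within about 2 mm of their spot centres. The far and middle standing bottles look unmoved against the first picture.
- In the last pictures the arm hid the nearest standing bottle from above, so I could only check it in the scene camera, where it stands on its spot. It had still matched its place from above after the large bottle was set down.
- The small bottle sits about 3.5 mm to the robot's right of the line through its neighbours. The neighbours are slightly left of their own spot centres.
- The arm was clear of everything at hand-in, with less than 1 N on the tool.

**What went wrong or disagreed:**
- My first approach to the large bottle was too deep because I mis-set the grasp depth. The gripper touched something, probably that bottle's cap, with about 22 N. I backed off, and nothing had moved.
- I misjudged the small bottle's lean while it was held. It met the floor edge-first at about 17 N, so I lifted it, corrected the lean and set it down again at about 7 N.
- The large bottle met the floor at about 14 N before I eased off.
- While the bottles were held, the camera and the arm's own position readings differed by a few millimetres. I placed both bottles by the spots as the cameras saw them.

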